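# Fit the riser blade under the block heater

## Robot

A 7-joint arm with a two-finger parallel gripper is mounted at the origin on a cart in front of the work surface, level with it; the furniture and walls round the work are solid. World frame = base frame: x ahead of the robot, y to its left, z up, the work surface at z = 0. Lengths are in m, angles in rad, forces in N, time in s.
With the tool pointing down it reaches from about 0.4 to 0.85 m from the base axis. Payload 6.9 kg.
Tool frame: the origin (TCP) lies between the finger pads; the fingertips stand 11 mm ahead of it and the grasp point (between the pads) lies 8 mm behind it; x points along the fingers, z is the direction in which the jaws open and shut, and the axes are right-handed (so a half turn about x gives the same grasp; the last joint's range is limited). The gripper opens to 85 mm and grips with 20 to 120 N. Pads are 22 mm wide; open, the fingers measure 114 mm over their backs; the gripper's body (76 mm by 85 mm) begins 54 mm behind the grasp point. The pads swing forward as they close: fully open they stand 13 mm farther back than shut.
Start: joints at [-1.095, 0.507, -0.238, 1.5, 0.126, 1.149, -0.155], TCP at [0.226, 0.583, 0.242] pointing down, gripper open.
Joint ranges: [-3.08, 3.08], [-0.24, 2.05], [-1.43, 1.35], [0, 2.5], [-1.52, 4.66], [0.17, 1.96], [-2.89, 2.89]. Speed limits (rad/s): [2.39, 2.39, 3.14, 3.14, 3.14, 3.14, 3.14].

## Interface

Orientations are given as a unit quaternion [w, x, y, z].
In Python, from rig import manip, camera gives the robot as it stands.
- The arm moves only by the shell command python3 -m jog 'ROWS' [FORCE]. ROWS is JSON, a list of rows, each a list of 7 numbers: the shift along the tool's x, y, z in m, then the turn, a rotation vector about the tool's x, y, z in degrees, then the closure in counts, from 0 (fully open) to 255 (shut). In form: [[dx, dy, dz, rx, ry, rz, hand], ...]. A call has 1 to 8 rows; each row is the pose to reach, as a shift and turn from the pose commanded when the call began, along the tool's axes at that moment; what a row does not reach only later rows make up. A row lasts 1/8 s, in which the tool goes at most 62.5 mm and 10.7 degrees, less where a joint would pass 70% of its speed; a pose out of reach is approached as far as the arm can. A call with a gripper value outside its range is refused whole. The fingers move at their own pace and stop on an object; FORCE is the grip in N (left out, the last holds). Time passes only in rows, so rows that repeat a pose let the fingers close. It gives the time, the measured TCP pose, the force and the opening at its end, in the units of the state.
- manip.get_obs(): the state, without advancing time (a new reading comes with each control period).
- camera(name): name is "scene" or "top"; returns a dict with "color" (384x512x3 uint8, red, green, blue), "depth" (384x512 float32, m along the optical axis (not along the pixel's ray), 0 where there is no reading), "fx", "fy", "cx", "cy" (pixels), "dist_coeffs" ([k1, k2, p1, p2, k3] as OpenCV has them; the pictures are not rectified), "world_to_cam" (4x4, takes a point from world to camera coordinates). Camera axes: x right, y down, z forward; pixel columns grow to the right and rows downward; lengths in m; the calibration is good to about 2 mm. A picture is of the moment at which its call begins.
- manip.hand_in(): hands the job in, once; it reports no verdict.
The state is a dict: "time": time; "joints": joint angles; "joint_vel": joint speeds; "joint_torque": joint torques, N m; "eef_pos": TCP position; "ee_rot": TCP orientation; "wrist_force": force on the tool from outside, world axes, zero at the start; "ft_torque": the same for the moment, N m; "gripper_width": finger opening in m.
Only numpy, scipy, OpenCV 4.12 (cv2) and the standard library are available. Lean on these libraries where they do the work, as an engineer would, in place of code of your own. Each camera call takes 0.05 s, during which the arm holds its last target.

## Task

Fit the riser blade under the front of the block heater so that its display looks up a little: tip the heater back on its rear bottom edge, without lifting that edge off the bench, until it leans by itself on the carton behind, let go, and slide the blade by its blue tab under the raised front, thin edge first. Then bring the heater gently forward and down onto the blade, so that both pegs sit fully in the sockets of its underside and it stands where it stood before; do not let it drop, and do not disturb the cup, vial, bottle and beaker near by.

Things in the scene. Friction and masses are not known exactly. Their poses are not given: they have to be found in the camera images.
- heater: White block heater on a grey foot, loose (0.65 to 0.95 kg): an upright box 80 mm deep (its x), 120 wide (its y), 140 high, black carry handle on top. Origin: centre of its underside; z up. Its front (dark panel, buttons) faces -x, its rear faces +x, to the carton. Centre of mass about 25 mm ahead of the rear face and 75 mm up.
- heater_handle (a point): Centre of the bar of the heater's carry handle: a flat-sided bar along the heater's y, 12 mm thick (x), 18 mm high (z), free over 80 mm, in the heater's frame at (-25, 0, 174) mm, so 34 mm above its top face; 25 mm free under the bar. Held by its flat sides it turns with the hand.
- heater_rear_edge (a point): Middle of the heater's rear bottom edge, at (40, 0, 0) mm in its frame: the edge about which it tips back. Tipped back more than about 0.35 rad it stays leaning on the carton by itself, at about 0.48 to 0.62 rad.
- heater_front_edge (a point): Middle of the heater's front bottom edge, at (-40, 0, 0) mm in the heater's frame.
- heater_sockets (a point): Point on the heater's underside midway between two square sockets, at (-25, 0, 0) mm in its frame. The sockets are 18 mm wide and 16 mm deep, centred 35 mm to either side along the heater's y.
- blade: Riser blade, loose (0.25 kg): steel, 115 mm long (x), 100 wide (y), a blue grip tab at its outer (-x) end and two brass pegs on top. Origin: underside, midway between the pegs; z up. Thin leading edge at x = +30 mm, outer end at x = -85. Its top rises from 3.5 mm high at the leading edge, 1 in 10, to 9 mm at x = -25. It goes in with its x pointing as the heater's x.
- blade_grip (a point): Where to hold the blade: middle of its blue grip tab, at (-65, 0, 36) mm in its frame. The tab is 12 mm thick along the blade's y, 36 mm long along its x, and its top is 53.5 mm above the bench.
- blade_pegs (a point): Point midway between the feet of the two pegs, at (0, 0, 6.5) mm in the blade's frame. The pegs are 8 mm thick with tapered tips, stand at (0, +-35) mm and reach to z = 16.5 mm. Fitted, this point is 65 mm in front of the heater's rear bottom edge, and the heater then leans back 0.1 rad.
- blade_edge (a point): Middle of the blade's thin leading edge, at (30, 0, 1.8) mm in its frame.
- carton: Brown carton full of stock, fixed on the bench behind the heater: 210 mm along its x, 130 mm along its y, 150 mm high. Origin: centre of its underside. Its -y face looks at the heater's rear, 70 to 80 mm behind it; the heater leans on it when tipped back.
- cup: Bystander, to be left alone: specimen cup with a yellow-orange screw lid, 64 mm across, 71 mm high; loose, origin at the centre of its underside, z up.
- vial: Bystander, to be left alone: small brown vial with a blue cap, 25 mm across, 48 mm high; loose, origin at the centre of its underside, z up.
- flask: Bystander, to be left alone: light blue bottle with a red cap, 48 mm across, 112 mm high; loose, origin at the centre of its underside, z up.
- beaker: Bystander, to be left alone: small clear glass beaker, 57 mm across, 68 mm high; loose, origin at the centre of its underside, z up.

How it is judged:
By the outcome, as a careful person would: the job done as asked, in the order asked, and still so for the second after the job is handed in, with the robot touching nothing.
It also fails if it takes over 69 s, if anything falls off the work surface, if the arm or the gripper's body presses on something with over 40 N, if the wrist force passes 120 N, or if a joint passes its speed limit or range.

## Working session

There is one attempt and no reset: what is moved stays moved. The work goes in short steps, Python scripts to look and compute and a shell command to move; the robot and the scene stay as the last step left them, time stands still between calls to the robot, and variables do not carry over. Pictures are saved under pics/ and viewed, and the job is handed in when it is done.

```bash
ls -la; mkdir -p pics; python3 - <<'E'
from rig import manip,camera
import cv2
o=manip.get_obs()
for k,v in o.items(): print(k,v)
for n in("scene","top"):
    c=camera(n); cv2.imwrite(f"pics/{n}0.png",c["color"][:,:,::-1])
    print(n,c["fx"],c["fy"],c["cx"],c["cy"],c["dist_coeffs"],c["world_to_cam"])
E
```

```text
total 12
drwxr-xr-x  3 agent agent 4096 Dec  6 12:30 .
drwxr-xr-x 23 root  root  4096 Dec  6 12:30 ..
drwxr-xr-x  2 agent agent 4096 Dec  6 12:30 pics
time 0.0
joints [-1.09452712  0.50834128 -0.23752221  1.50114829  0.12573363  1.14890251
 -0.1548003 ]
joint_vel [-0.00125352 -0.00042984 -0.00031011  0.00079029  0.00071333 -0.00010945
  0.0002138 ]
joint_torque [-7.34190598e-04 -6.20587921e+01 -2.18692616e+00 -2.49660677e+01
  1.26965114e-02  1.16996438e-02 -1.03348771e-05]
eef_pos [0.226364   0.58204064 0.24142211]
ee_rot [ 0.58307542 -0.39965893  0.58410199  0.39889931]
wrist_force [ 0.34137913 -0.0704325   0.52676856]
ft_torque [0.0416199  0.04258414 0.01945793]
gripper_width 0.08518987573649153
scene 349.1746576257434 349.1746576257434 257.58027635298924 186.97361432431785 [-0.05814199  0.          0.          0.          0.        ] [[-0.95492254  0.29678617  0.00639579  0.47070318]
 [ 0.24940732  0.8137911  -0.52491908 -0.24439974]
 [-0.16099356 -0.49966191 -0.85112811  1.1713948 ]
 [ 0.          0.          0.          1.        ]]
top 495.3569124550895 495.3569124550895 249.57092981805624 188.63658970924538 [-0.17110916  0.          0.          0.          0.        ] [[ 0.18186413 -0.98330965 -0.00525034  0.12823401]
 [-0.78027928 -0.14106003 -0.60931627  0.53191147]
 [ 0.59840596  0.11490951 -0.7929099   0.84395617]
 [ 0.          0.          0.          1.        ]]
```

View pics/scene0.png

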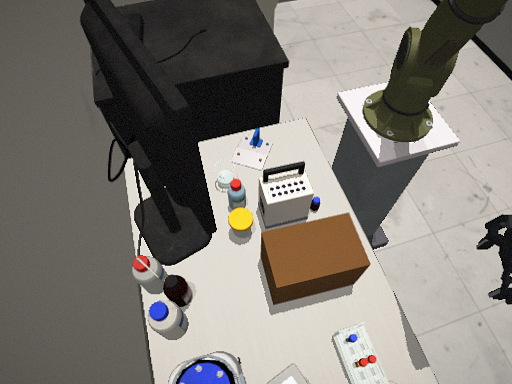

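View pics/top0.png

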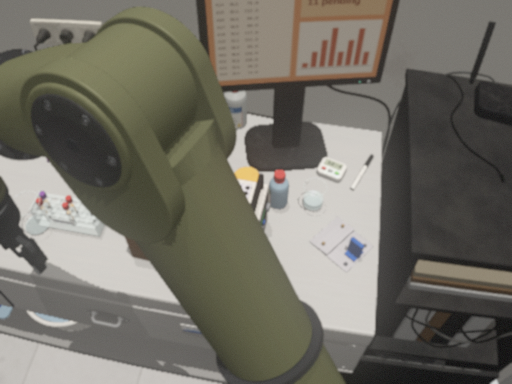

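The scene view shows the blade around (253,150) with its blue tab at (256,135), the heater at (286,195), its handle at (284,172), and the carton at (315,255). The cup is at (240,222), the bottle at (236,193), the beaker at (225,180) and the vial at (315,204). In the top view the arm hides most of it. Next I'll measure from depth.

```bash
cat > h.py <<'E'
import numpy as np,cv2
from rig import manip,camera
from scipy.spatial.transform import Rotation as R
def cloud(c):
    d=c["depth"];H,W=d.shape
    K=np.array([[c["fx"],0,c["cx"]],[0,c["fy"],c["cy"]],[0,0,1]])
    u,v=np.meshgrid(np.arange(W),np.arange(H))
    p=cv2.undistortPoints(np.stack([u,v],-1).reshape(-1,1,2).astype(np.float64),K,np.array(c["dist_coeffs"])).reshape(H,W,2)
    P=np.dstack([p[...,0]*d,p[...,1]*d,d])
    T=np.linalg.inv(c["world_to_cam"])
    X=P@T[:3,:3].T+T[:3,3]; X[d<=0]=np.nan
    return X
def proj(c,X):
    K=np.array([[c["fx"],0,c["cx"]],[0,c["fy"],c["cy"]],[0,0,1]])
    T=np.array(c["world_to_cam"]);rv=cv2.Rodrigues(T[:3,:3])[0]
    return cv2.projectPoints(np.asarray(X,float).reshape(-1,1,3),rv,T[:3,3],K,np.array(c["dist_coeffs"]))[0].reshape(-1,2)
def crop(c,box,f,name):
    x0,y0,x1,y1=box;im=c["color"][y0:y1,x0:x1,::-1]
    cv2.imwrite(name,cv2.resize(im,None,fx=f,fy=f,interpolation=cv2.INTER_CUBIC))
E
python3 - <<'E'
from h import *
c=camera("scene");X=cloud(c)
np.savez("s0.npz",X=X,col=c["color"])
crop(c,(190,110,390,310),3,"pics/s0crop.png")
for u,v in [(256,135),(253,150),(286,185),(284,168),(315,245),(240,218),(236,184),(225,175),(315,202),(268,196),(275,230)]:
    print(u,v,X[v,u].round(4))
c=camera("top");crop(c,(200,130,400,290),4,"pics/t0crop.png")
E
```

```text
256 135 [ 0.4948 -0.011   0.0515]
253 150 [0.5097 0.006  0.0044]
286 185 [0.4949 0.2364 0.1452]
284 168 [0.4933 0.2099 0.1806]
315 245 [0.4881 0.4045 0.1515]
240 218 [0.6191 0.2547 0.0742]
236 184 [0.6065 0.178  0.113 ]
225 175 [0.622  0.1125 0.067 ]
315 202 [0.4101 0.2539 0.0457]
268 196 [0.5461 0.2519 0.1432]
275 230 [0.5603 0.3447 0.1517]
```

View pics/s0crop.png

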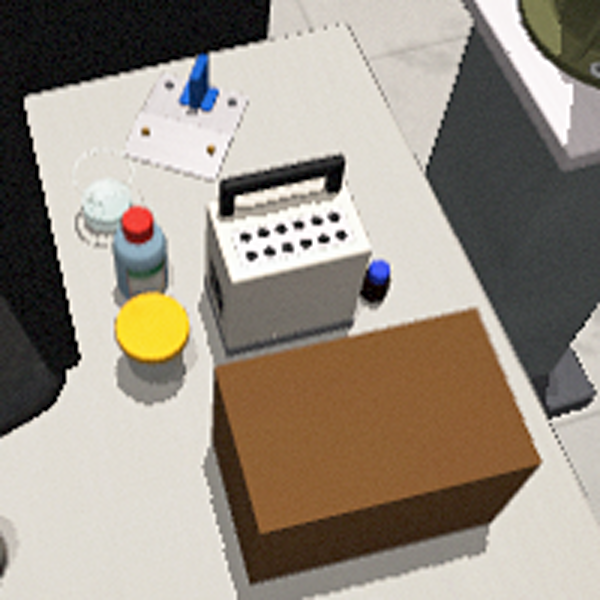

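View pics/t0crop.png

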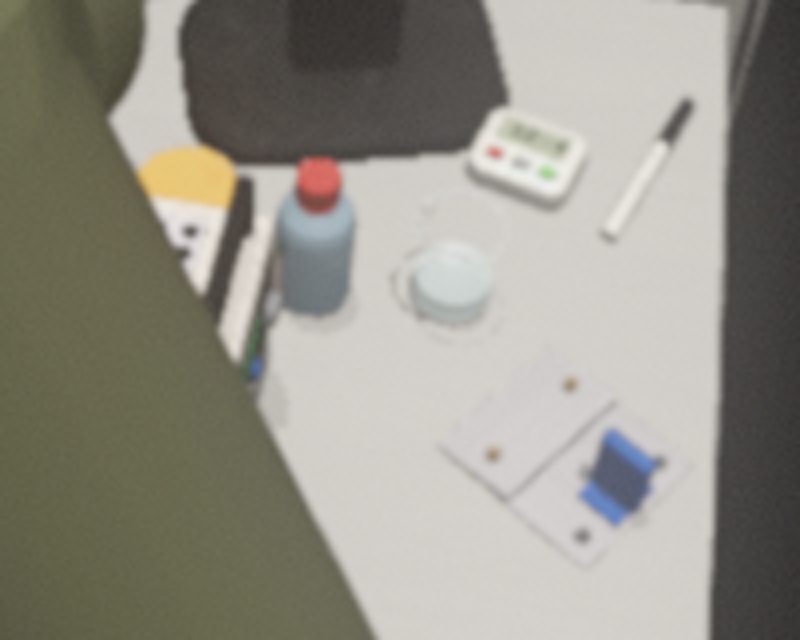

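```bash
python3 - <<'E'
from h import *
d=np.load("s0.npz");X=d["X"];col=d["col"].astype(int)
def rect(m,name):
    P=X[m][:,:2]; r=cv2.minAreaRect((P*1000).astype(np.float32)); print(name,m.sum(),r,"z",np.median(X[m][:,2]).round(4),"box",cv2.boxPoints(r).round(0).tolist())
x,y,z=X[...,0],X[...,1],X[...,2]
inb=lambda a,b,c_,e:(x>a)&(x<b)&(y>c_)&(y<e)
rect(inb(.40,.58,.17,.30)&(z>.134)&(z<.150),"top")
rect(inb(.40,.58,.12,.30)&(z>.174)&(z<.20),"handle")
m=inb(.38,.62,.28,.52)&(z>.146)&(z<.156);rect(m,"carton")
blue=(col[...,2]>col[...,0]+50)&(col[...,2]>col[...,1]+30)
m=blue&inb(.40,.60,-.1,.1);print("blue");rect(m&(z>.049),"tabtop")
rect(inb(.38,.62,-.12,.09)&(z>.0025)&(z<.02),"blade")
# pegs
g=np.load("s0.npz")
r,gg,b=col[...,0],col[...,1],col[...,2]
br=inb(.38,.65,-.12,.10)&(r-b>30)&(z>0.0)
ys,xs=np.where(br);print(list(zip(xs,ys,X[br].round(3).tolist(),col[br].tolist())))
E
```

```text
top 1324 ((494.00714111328125, 232.5699462890625), (80.52897644042969, 120.64302062988281), 86.54273223876953) z 0.1421 box [[431.0, 196.0], [552.0, 189.0], [557.0, 269.0], [436.0, 276.0]]
handle 244 ((493.53411865234375, 207.389892578125), (14.061817169189453, 102.57184600830078), 87.31280517578125) z 0.1831 box [[442.0, 203.0], [544.0, 198.0], [545.0, 212.0], [443.0, 217.0]]
carton 5450 ((490.4195251464844, 409.4807434082031), (132.00148010253906, 211.73825073242188), 86.29747772216797) z 0.1517 box [[381.0, 350.0], [592.0, 337.0], [600.0, 469.0], [389.0, 482.0]]
blue
tabtop 34 ((492.900390625, -19.21638298034668), (38.67182922363281, 11.260102272033691), 56.19926452636719) z 0.0531 box [[477.0, -32.0], [487.0, -38.0], [508.0, -6.0], [499.0, -0.0]]
blade 1378 ((502.73956298828125, -9.415962219238281), (196.86386108398438, 233.52622985839844), 89.91548919677734) z 0.0056 box [[386.0, -108.0], [619.0, -108.0], [620.0, 89.0], [386.0, 89.0]]
[(np.int64(238), np.int64(152), [0.557, 0.002, 0.008], [221, 188, 150]), (np.int64(237), np.int64(153), [0.562, 0.01, 0.014], [155, 130, 98]), (np
[... 287 characters left out ...]
64(239), np.int64(154), [0.556, 0.011, 0.008], [102, 83, 50]), (np.int64(259), np.int64(158), [0.505, 0.051, 0.019], [221, 204, 190]), (np.int64(260), np.int64(158), [0.501, 0.05, 0.016], [230, 196, 154]), (np.int64(259), np.int64(159), [0.505, 0.053, 0.017], [141, 109, 61]), (np.int64(260), np.int64(159), [0.502, 0.053, 0.015], [164, 116, 32]), (np.int64(261), np.int64(159), [0.497, 0.048, 0.006], [172, 149, 124]), (np.int64(259), np.int64(160), [0.505, 0.053, 0.011], [113, 90, 57]), (np.int64(260), np.int64(160), [0.502, 0.054, 0.012], [97, 65, 9]), (np.int64(237), np.int64(178), [0.584, 0.089, 0.001], [220, 199, 188]), (np.int64(239), np.int64(179), [0.58, 0.095, 0.001], [220, 184, 175])]
```

```bash
cat >> h.py <<'E'
def pose():
    o=manip.get_obs();q=np.array(o["ee_rot"]);return np.array(o["eef_pos"]),R.from_quat(q[[1,2,3,0]])
def to(p,Rt,P0=None):
    p0,R0=P0 if P0 else pose()
    return (R0.inv().apply(np.array(p)-p0)*1000).round(1),(R0.inv()*Rt).as_rotvec(degrees=True).round(1)
def rot(xax,zax):
    x=np.array(xax,float);x/=np.linalg.norm(x);z=np.array(zax,float);z-=z@x*x;z/=np.linalg.norm(z)
    return R.from_matrix(np.stack([x,np.cross(z,x),z],1))
def hx(yaw): a=np.deg2rad(yaw);return np.array([np.cos(a),np.sin(a),0])
E
python3 - <<'E'
from h import *
p,r=pose();print(r.as_matrix().round(3))
X=hx(86.5)
c=np.array([.494,.2326,0])
for s in(1,-1):
    Rt=rot([0,0,-1],s*X)
    for z in(.26,.174): print(s,z,to(c-.025*X+[0,0,z-.008],Rt))
E
```

```text
[[-0.    -0.932  0.362]
 [-0.001  0.362  0.932]
 [-1.    -0.    -0.001]]
1 0.26 (array([ -10. , -383.7, -252.8]), array([-17.7,  -0.1,  -0. ]))
1 0.174 (array([  76. , -383.7, -252.7]), array([-17.7,  -0.1,  -0. ]))
-1 0.26 (array([ -10. , -383.7, -252.8]), array([ 1.623e+02, -0.000e+00,  1.000e-01]))
-1 0.174 (array([  76. , -383.7, -252.7]), array([ 1.623e+02, -0.000e+00,  1.000e-01]))
```

```bash
python3 -m jog '[[-0.04,0,0,0,0,0,0],[-0.04,-0.05,-0.03,-3,0,0,60],[-0.04,-0.1,-0.065,-5,0,0,130],[-0.04,-0.15,-0.1,-8,0,0,130],[-0.04,-0.2,-0.13,-11,0,0,130],[-0.04,-0.25,-0.165,-13,0,0,130],[-0.04,-0.3,-0.2,-16,0,0,130],[-0.04,-0.345,-0.23,-17.7,0,0,130]]' 60
python3 -m jog '[[0,-0.02,-0.01,0,0,0,130],[0,-0.0387,-0.0228,0,0,0,130],[0,-0.0387,-0.0228,0,0,0,130]]'
python3 - <<'E'
from h import *
print(manip.get_obs()["joints"])
c=camera("scene");crop(c,(190,90,390,290),3,"pics/s1.png");X=cloud(c)
c2=camera("top");cv2.imwrite("pics/t1.png",c2["color"][:,:,::-1])
E
```

```text
time: 1.2
eef_pos: [0.4657, 0.2408, 0.2823]
ee_rot: [0.515, -0.484, 0.515, 0.484]
wrist_force: [-0.1, 0.6, -0.3]
gripper_width: 0.042
time: 1.58
eef_pos: [0.5028, 0.2174, 0.2818]
ee_rot: [0.516, -0.484, 0.516, 0.484]
wrist_force: [0.1, -0.1, 0.3]
gripper_width: 0.042
[-0.31632978  0.35479896 -0.19632447  1.63985549  0.07430727  1.15468084
  0.97586384]
```

View pics/t1.png

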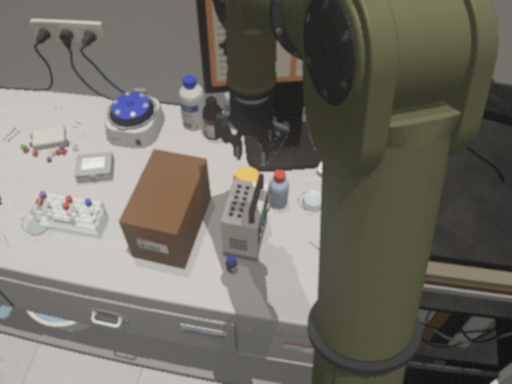

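View pics/s1.png

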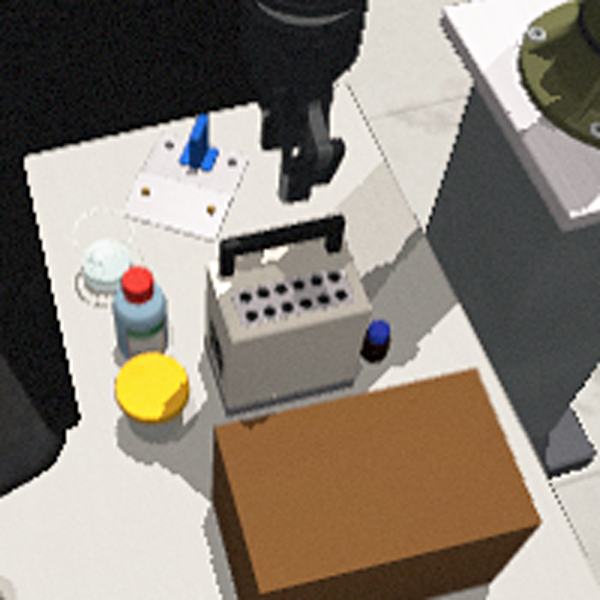

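```bash
python3 - <<'E'
from h import *
X=hx(86.5);c=np.array([.494,.2326,0]);Rt=rot([0,0,-1],X)
print(to(c-.025*X+[0,0,.266],Rt))
# tilt-test: pose at lean .55 from hover pose about rear edge
r=R.from_rotvec(np.cross([0,0,1],X)*.55)
e=c+.04*X
print(to(e+r.apply(-.065*X+[0,0,.266]),r*Rt))
E
```

```text
(array([ 16.1,   7.9, -12.1]), array([ 0. ,  0. , -0.1]))
(array([ 21.4,   7.9, 136.5]), array([ 0. , 31.5, -0.1]))
```

The top view now shows the heater at (245,215) with its handle at (257,197), the carton at (168,205), the cup at (246,178), the bottle at (279,190) and the vial at (231,264). The scene view shows the open gripper hovering over the handle. I'll cross-check the heater pose with this second camera.

```bash
python3 - <<'E'
from h import *
for n in("top","scene"):
    c=camera(n);X=cloud(c);x,y,z=X[...,0],X[...,1],X[...,2]
    inb=lambda a,b,c_,e:(x>a)&(x<b)&(y>c_)&(y<e)
    def rect(m,name):
        P=X[m][:,:2]; r=cv2.minAreaRect((P*1000).astype(np.float32)); print(n,name,m.sum(),np.array(r[0]).round(1),np.array(r[1]).round(1),round(r[2],1),"z",np.median(X[m][:,2]).round(4))
    rect(inb(.42,.57,.18,.28)&(z>.134)&(z<.150),"top")
    rect(inb(.42,.57,.18,.24)&(z>.174)&(z<.195),"handle")
    rect(inb(.37,.62,.28,.52)&(z>.146)&(z<.158),"carton")
    rect(inb(.38,.43,.22,.30)&(z>.042)&(z<.055),"vial")
    rect(inb(.58,.67,.2,.31)&(z>.067)&(z<.08),"cup")
    rect(inb(.57,.67,.13,.23)&(z>.1)&(z<.12),"flask")
E
```

```text
top top 1478 [493.7 232.2] [ 80.7 123.1] 87.8 z 0.1409
top handle 258 [492.6 207.3] [ 12.7 104.4] 87.7 z 0.1829
top carton 4659 [491.4 409. ] [131.1 214.2] 86.6 z 0.1508
top vial 65 [404.7 247.2] [19.  18.1] 74.7 z 0.0482
top cup 290 [628.  255.2] [42.1 58.8] 1.1 z 0.0717
top flask 115 [606.5 171.9] [25.7 26.1] 13.6 z 0.1116
scene top 1326 [493.7 233.7] [ 80.5 121.4] 86.6 z 0.1421
scene handle 244 [494.1 207.8] [ 13.2 101.6] 87.0 z 0.183
scene carton 5435 [490.8 409.5] [131.7 210.8] 86.5 z 0.1518
scene vial 40 [404.8 248.1] [16.6 16.9] 25.0 z 0.0493
scene cup 459 [618.9 253.5] [62.5 61. ] 73.2 z 0.073
scene flask 99 [607.3 173.7] [24.8 26.3] 24.3 z 0.1134
```

```bash
python3 -m jog '[[0.004,0.002,0.034,0,8,0,130],[0.008,0.004,0.068,0,16,0,130],[0.012,0.006,0.102,0,24,0,130],[0.0165,0.008,0.136,0,31.5,0,130],[0.0165,0.008,0.136,0,31.5,0,130]]'
python3 - <<'E'
from h import *
print(manip.get_obs()["joints"],pose()[1].as_matrix().round(2))
E
python3 -m jog '[[0,0,-0.035,0,-8,0,130],[0,0,-0.07,0,-16,0,130],[0,0,-0.1,0,-24,0,130],[0,0,-0.12,0,-31.5,0,130],[0,0,-0.12,0,-31.5,0,130]]'
python3 - <<'E'
from h import *
X=hx(86.9);c=np.array([.4938,.2328,0]);Rt=rot([0,0,-1],X)
print(to(c-.025*X+[0,0,.22],Rt))
print(manip.get_obs()["joints"])
E
```

```text
time: 2.4
eef_pos: [0.4984, 0.3607, 0.26]
ee_rot: [0.35, -0.6, 0.635, 0.338]
wrist_force: [0.3, -0.5, -1.5]
gripper_width: 0.0419
[-0.79145113  0.7249589  -0.12371178  1.16772113  0.38895561  1.72048971
  0.58405642] [[-0.03 -1.    0.04]
 [-0.53  0.05  0.85]
 [-0.85  0.01 -0.53]]
time: 3.02
eef_pos: [0.4969, 0.2475, 0.3314]
ee_rot: [0.519, -0.483, 0.515, 0.481]
wrist_force: [0.3, -0.2, -0.4]
gripper_width: 0.0419
(array([111.3,   2.3, -40. ]), array([-0.9,  0.1,  0.3]))
[-0.35478556  0.33425584 -0.2209628   1.53409271  0.07712526  1.27630482
  0.9150687 ]
```

```bash
python3 -m jog '[[0.02,0.001,-0.02,-0.4,0,0,130],[0.06,0.002,-0.04,-0.9,0.1,0.3,130],[0.1,0.0023,-0.04,-0.9,0.1,0.3,130],[0.111,0.0023,-0.04,-0.9,0.1,0.3,130],[0.111,0.0023,-0.04,-0.9,0.1,0.3,130]]'
python3 - <<'E'
from h import *
X=hx(86.9);c=np.array([.4938,.2328,0]);Rt=rot([0,0,-1],X)
print(to(c-.025*X+[0,0,.167],Rt))
E
```

```text
time: 3.65
eef_pos: [0.4909, 0.2133, 0.2177]
ee_rot: [0.509, -0.488, 0.513, 0.49]
wrist_force: [0.9, -0.3, 0.3]
gripper_width: 0.0419
(array([50.7, -2. , -5.3]), array([ 0.5, -0.1, -0.3]))
```

```bash
python3 -m jog '[[0.02,-0.002,-0.0055,0.5,0,0,130],[0.035,-0.002,-0.0055,0.5,0,0,130],[0.05,-0.002,-0.0055,0.5,0,0,130],[0.05,-0.002,-0.0055,0.5,0,0,130],[0.05,-0.002,-0.0055,0.5,0,0,130]]'
python3 - <<'E'
from h import *
X=hx(86.9);c=np.array([.4938,.2328,0]);Rt=rot([0,0,-1],X)
print(to(c-.025*X+[0,0,.167],Rt))
c=camera("scene");crop(c,(210,90,370,230),4,"pics/s2.png")
E
```

```text
time: 4.28
eef_pos: [0.4929, 0.207, 0.1679]
ee_rot: [0.512, -0.485, 0.515, 0.487]
wrist_force: [0.7, 0.6, 0.3]
gripper_width: 0.0417
(array([0.9, 0.5, 0.8]), array([-0. , -0.1, -0.3]))
```

View pics/s2.png

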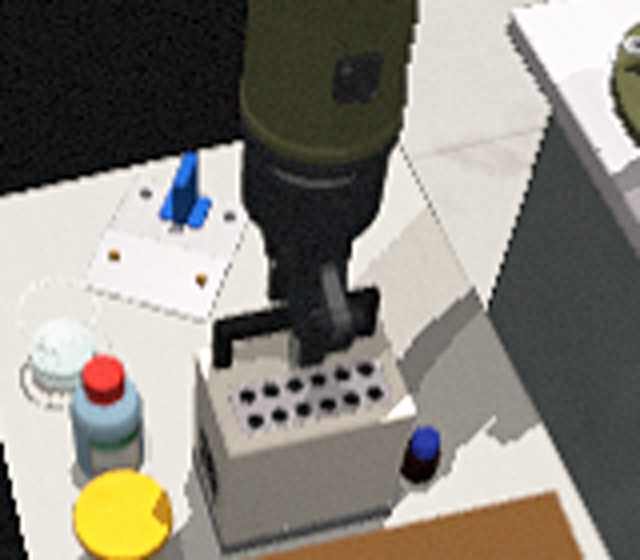

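The open jaws straddle the bar, with the fingers at about (320,315) in the crop, so I'll close on it.

```bash
python3 -m jog '[[0,0,0.001,0,0,0,170],[0,0,0.001,0,0,0,210],[0,0,0.001,0,0,0,255],[0,0,0.001,0,0,0,255],[0,0,0.001,0,0,0,255]]' 80
python3 - <<'E'
from h import *
X=hx(86.9);c=np.array([.4938,.2328,0])
p,r0=pose();print(p)
e=c+.04*X;p0=(p,r0)
for d in range(0,34,2):
    r=R.from_rotvec(np.cross([0,0,1],X)*np.deg2rad(d))
    print(d,to(e+r.apply(p-e),r*r0,p0))
E
```

```text
time: 4.95
eef_pos: [0.4928, 0.2076, 0.1678]
ee_rot: [0.512, -0.485, 0.515, 0.487]
wrist_force: [-1.8, -0.8, 5.3]
gripper_width: 0.0109
[0.49275741 0.20762085 0.16784812]
0 (array([0., 0., 0.]), array([0., 0., 0.]))
2 (array([-2.2,  0. ,  5.9]), array([ 0.,  2., -0.]))
4 (array([-4.2,  0. , 11.9]), array([ 0.,  4., -0.]))
6 (array([-5.9,  0. , 17.9]), array([ 0.,  6., -0.]))
8 (array([-7.5,  0.1, 24. ]), array([ 0.,  8., -0.]))
10 (array([-8.8,  0.1, 30.1]), array([ 0., 10., -0.]))
12 (array([-10. ,   0.1,  36.3]), array([ 0.1, 12. , -0. ]))
14 (array([-10.9,   0.1,  42.5]), array([ 0.1, 14. , -0. ]))
16 (array([-11.6,   0.1,  48.8]), array([ 0.1, 16. , -0. ]))
18 (array([-12. ,   0.1,  55. ]), array([ 0.1, 18. , -0. ]))
20 (array([-12.3,   0.1,  61.3]), array([ 0.1, 20. , -0. ]))
22 (array([-12.3,   0.1,  67.6]), array([ 0.1, 22. , -0. ]))
24 (array([-12.1,   0.1,  73.9]), array([ 0.1, 24. , -0. ]))
26 (array([-11.7,   0.1,  80.2]), array([ 0.1, 26. , -0. ]))
28 (array([-11.1,   0.1,  86.4]), array([ 0.1, 28. , -0. ]))
30 (array([-10.3,   0.1,  92.6]), array([ 0.1, 30. , -0. ]))
32 (array([-9.2,  0.1, 98.8]), array([ 0.2, 32. , -0. ]))
```

```bash
python3 -m jog '[[-0.0008,0,0.003,0,1,0,255],[-0.0018,0,0.006,0,2,0,255],[-0.0028,0,0.009,0,3,0,255],[-0.0037,0,0.012,0,4,0,255],[-0.0046,0,0.015,0,5,0,255],[-0.0055,0,0.018,0,6,0,255],[-0.0055,0,0.018,0,6,0,255]]'
cat > st.py <<'E'
from h import *
# estimated heater axis from hand: grasp-time hand pose rel. heater
X=hx(86.9);c=np.array([.4938,.2328,0]);e=c+.04*X
p0=np.array([0.49275741,0.20762085,0.16784812]);R0=R.from_quat(np.array([-0.485,.515,.487,.512]))
p,r=pose();o=manip.get_obs()
dR=r*R0.inv();print("tilt",dR.as_rotvec(degrees=True).round(2),"edge via hand",((p+dR.apply(e-p0))*1000).round(1),"nominal",(e*1000).round(1))
print("F",np.round(o["wrist_force"],1),"T",np.round(o["ft_torque"],2))
E
python3 st.py
```

```text
time: 5.82
eef_pos: [0.4939, 0.2259, 0.1737]
ee_rot: [0.484, -0.511, 0.541, 0.461]
wrist_force: [-2.4, -2.1, 9.4]
gripper_width: 0.0107
tilt [-6.09  0.31  0.07] edge via hand [ 4.961e+02  2.728e+02 -1.000e-01] nominal [496.  272.7   0. ]
F [-2.4 -2.1  9.4] T [-0.53  0.5   0.  ]
```

```bash
python3 -m jog '[[-0.0011,0,0.003,0,1,0,255],[-0.0022,0,0.0059,0,2,0,255],[-0.0042,0,0.0119,0,4,0,255],[-0.0059,0,0.0179,0,6,0,255],[-0.0075,0,0.024,0,8,0,255],[-0.0088,0,0.0301,0,10,0,255],[-0.0088,0,0.0301,0,10,0,255]]'; python3 st.py
```

```text
time: 6.7
eef_pos: [0.4955, 0.2576, 0.1792]
ee_rot: [0.435, -0.549, 0.581, 0.414]
wrist_force: [-2.0, -1.5, 9.8]
gripper_width: 0.0108
tilt [-16.1    0.84   0.17] edge via hand [ 4.960e+02  2.736e+02 -2.000e-01] nominal [496.  272.7   0. ]
F [-2.  -1.5  9.8] T [-0.65  0.45 -0.08]
```

```bash
python3 -m jog '[[-0.0011,0,0.003,0,1,0,255],[-0.0022,0,0.0059,0,2,0,255],[-0.0042,0,0.0119,0,4,0,255],[-0.0059,0,0.0179,0,6,0,255],[-0.0075,0,0.024,0,8,0,255],[-0.0088,0,0.0301,0,10,0,255],[-0.0088,0,0.0301,0,10,0,255]]'; python3 st.py
python3 -m jog '[[-0.0011,0,0.003,0,1,0,255],[-0.0022,0,0.0059,0,2,0,255],[-0.0022,0,0.0059,0,2,0,255]]'; python3 st.py
```

```text
time: 7.58
eef_pos: [0.4971, 0.2892, 0.1789]
ee_rot: [0.382, -0.583, 0.617, 0.365]
wrist_force: [-1.9, 0.6, 7.5]
gripper_width: 0.0104
tilt [-26.08   1.38   0.23] edge via hand [495.9 273.9  -0.5] nominal [496.  272.7   0. ]
F [-1.9  0.6  7.5] T [-0.41  0.32 -0.21]
time: 7.95
eef_pos: [0.4974, 0.2951, 0.1783]
ee_rot: [0.372, -0.589, 0.624, 0.355]
wrist_force: [-1.0, 0.5, 6.7]
gripper_width: 0.0104
tilt [-28.04   1.51   0.2 ] edge via hand [495.9 273.7  -0.5] nominal [496.  272.7   0. ]
F [-1.   0.5  6.7] T [-0.17  0.3  -0.17]
```

```bash
python3 -m jog '[[-0.0011,0,0.003,0,1,0,255],[-0.0011,0,0.003,0,1,0,255]]'; python3 st.py
python3 -m jog '[[-0.0011,0,0.003,0,1,0,255],[-0.0011,0,0.003,0,1,0,255]]'; python3 st.py
```

```text
time: 8.2
eef_pos: [0.4976, 0.2983, 0.1778]
ee_rot: [0.366, -0.592, 0.627, 0.35]
wrist_force: [-1.6, 1.3, 8.2]
gripper_width: 0.0107
tilt [-29.04   1.57   0.21] edge via hand [495.8 273.8  -0.5] nominal [496.  272.7   0. ]
F [-1.6  1.3  8.2] T [-0.25  0.31 -0.2 ]
time: 8.45
eef_pos: [0.4978, 0.3012, 0.1774]
ee_rot: [0.361, -0.595, 0.63, 0.344]
wrist_force: [-1.4, 0.2, 7.8]
gripper_width: 0.0108
tilt [-30.08   1.63   0.19] edge via hand [495.9 273.4  -0.5] nominal [496.  272.7   0. ]
F [-1.4  0.2  7.8] T [-0.15  0.32 -0.21]
```

```bash
python3 - <<'E'
from h import *
c=camera("scene");crop(c,(210,90,370,230),4,"pics/s3.png")
c=camera("top");crop(c,(130,120,330,270),4,"pics/t3.png")
E
```

```text
(no output)
```

View pics/t3.png

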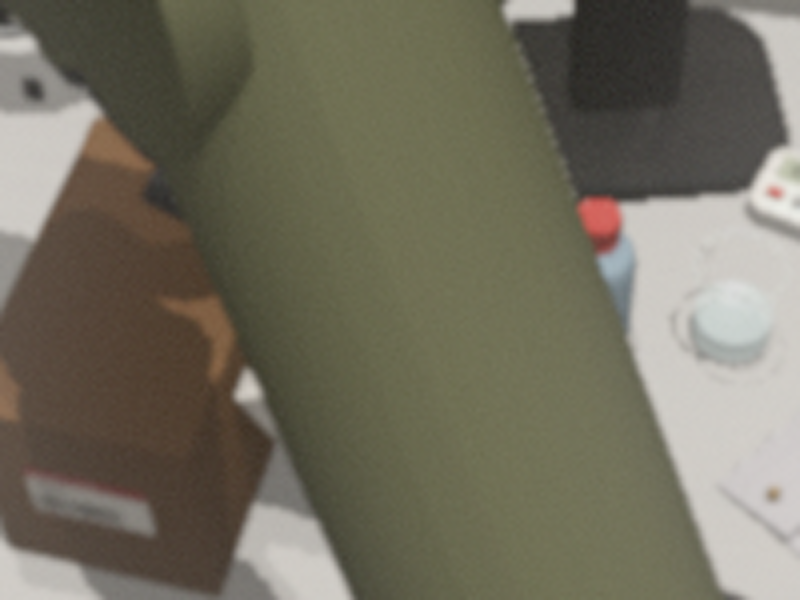

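View pics/s3.png

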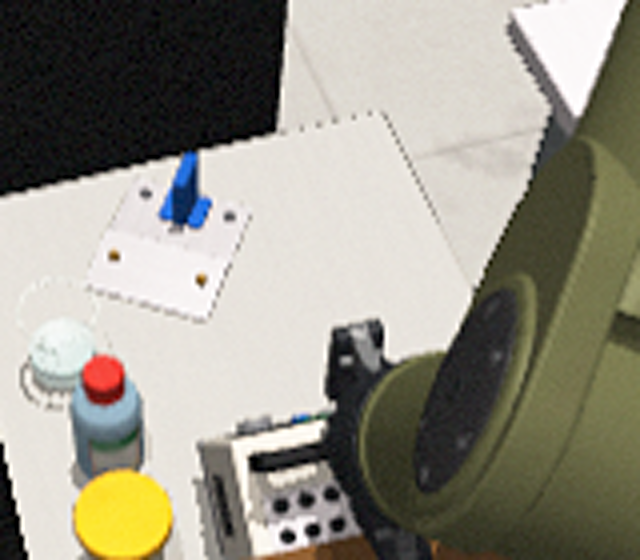

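The heater is tipped back close to the carton at (270,530) in the scene crop, still held, and the bystanders haven't moved. The wrist shows no contact force yet, so I'll go on one degree at a time.

```bash
python3 -m jog '[[-0.0011,0,0.003,0,1,0,255],[-0.0011,0,0.003,0,1,0,255]]'; python3 st.py
python3 -m jog '[[-0.0011,0,0.003,0,1,0,255],[-0.0011,0,0.003,0,1,0,255]]'; python3 st.py
python3 -m jog '[[-0.0011,0,0.003,0,1,0,255],[-0.0011,0,0.003,0,1,0,255]]'; python3 st.py
```

```text
time: 8.8
eef_pos: [0.4979, 0.3023, 0.1772]
ee_rot: [0.354, -0.598, 0.635, 0.338]
wrist_force: [-3.1, -4.5, 9.3]
gripper_width: 0.0106
tilt [-31.27   1.75   0.07] edge via hand [ 4.957e+02  2.708e+02 -1.000e-01] nominal [496.  272.7   0. ]
F [-3.1 -4.5  9.3] T [-0.81  0.49 -0.51]
time: 9.05
eef_pos: [0.4984, 0.3042, 0.1761]
ee_rot: [0.348, -0.601, 0.638, 0.332]
wrist_force: [-1.5, -5.2, 5.6]
gripper_width: 0.0107
tilt [-3.24e+01  1.83e+00  3.00e-02] edge via hand [495.9 269.2  -0.5] nominal [496.  272.7   0. ]
F [-1.5 -5.2  5.6] T [-1.25  0.16 -0.36]
time: 9.3
eef_pos: [0.4986, 0.3059, 0.1751]
ee_rot: [0.342, -0.604, 0.642, 0.326]
wrist_force: [-0.5, -9.6, 1.9]
gripper_width: 0.0104
tilt [-3.356e+01  1.930e+00 -2.000e-02] edge via hand [495.9 267.3  -0.8] nominal [496.  272.7   0. ]
F [-0.5 -9.6  1.9] T [-1.72  0.04 -0.35]
```

```bash
python3 -m jog '[[0.0011,0,-0.003,0,-1,0,255],[0.0026,0,-0.0066,0,-2.2,0,255],[0.0026,0,-0.0066,0,-2.2,0,255]]'; python3 st.py
python3 -m jog '[[0,0,0,0,0,0,225],[0,0,0,0,0,0,190],[0,0,0,0,0,0,160],[0,0,0,0,0,0,150],[0,0,0,0,0,0,150]]';python3 st.py
python3 - <<'E'
from h import *
c=camera("scene");crop(c,(210,90,370,230),4,"pics/s4.png")
E
```

```text
time: 9.68
eef_pos: [0.498, 0.3016, 0.1765]
ee_rot: [0.356, -0.597, 0.633, 0.34]
wrist_force: [-0.2, -4.1, -1.9]
gripper_width: 0.0109
tilt [-30.83   1.75   0.1 ] edge via hand [495.8 271.5  -1. ] nominal [496.  272.7   0. ]
F [-0.2 -4.1 -1.9] T [-0.77 -0.11 -0.03]
time: 10.3
eef_pos: [0.498, 0.3032, 0.1767]
ee_rot: [0.357, -0.597, 0.632, 0.341]
wrist_force: [0.1, 1.1, 0.5]
gripper_width: 0.035
tilt [-30.75   1.69   0.18] edge via hand [496.  273.3  -0.9] nominal [496.  272.7   0. ]
F [0.1 1.1 0.5] T [ 0.53 -0.04  0.02]
```

View pics/s4.png

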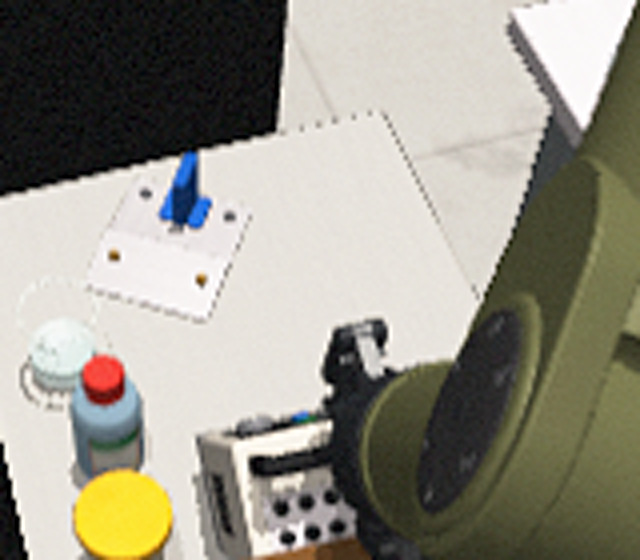

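```bash
python3 -m jog '[[-0.015,0,0,0,0,0,150],[-0.05,0,0,0,0,0,150],[-0.1,0,0,0,0,0,150],[-0.13,0,0,0,0,0,150],[-0.13,0,0,0,0,0,150]]'
python3 - <<'E'
from h import *
from scipy.spatial.transform import Slerp
p,r=pose()
Rd=rot([0,0,-1],hx(86.9))
# stage 1: untilt + go to y .12
print(p,to([.496,.17,.29],Rd))
by=hx(54.7-90)
Rb=rot([0,0,-1],by)
print(to([.493,-.02,.12],Rb,(np.array([.496,.17,.29]),Rd)))
E
```

```text
time: 10.98
eef_pos: [0.5023, 0.3717, 0.2905]
ee_rot: [0.358, -0.597, 0.631, 0.342]
wrist_force: [-0.3, -0.5, -0.4]
gripper_width: 0.0351
[0.50230498 0.37170496 0.29050639] (array([ 103.3,   -4.4, -173.3]), array([  0.1, -30.6,  -0.1]))
(array([ 170. ,   -7.3, -189.9]), array([122.2,   0. ,   0. ]))
```

```bash
python3 -m jog '[[0.02,-0.001,-0.034,0,-6,0,150],[0.04,-0.002,-0.068,0,-12,0,150],[0.06,-0.003,-0.103,0,-18,0,150],[0.08,-0.004,-0.138,0,-24,0,150],[0.103,-0.0044,-0.173,0,-30.6,0,150],[0.103,-0.0044,-0.173,0,-30.6,0,150]]'
python3 -m jog '[[0,-0.001,-0.023,9,0,0,150],[0,-0.002,-0.046,18,0,0,150],[0,-0.003,-0.069,27,0,0,150],[0,-0.004,-0.092,37,0,0,150],[0,-0.005,-0.115,47,0,0,150],[0,-0.006,-0.138,57,0,0,150],[0,-0.007,-0.161,67,0,0,150],[0.01,-0.007,-0.19,77,0,0,150]]'
python3 - <<'E'
from h import *
Rb=rot([0,0,-1],hx(54.7-90))
print(manip.get_obs()["joints"],to([.493,-.02,.12],Rb))
c=camera("scene");X=cloud(c);crop(c,(190,90,390,290),3,"pics/s5.png")
np.savez("s5.npz",X=X,col=c["color"])
c=camera("top");X=cloud(c);np.savez("t5.npz",X=X,col=c["color"]);crop(c,(130,120,390,300),3,"pics/t5.png")
E
```

```text
time: 11.72
eef_pos: [0.496, 0.1601, 0.289]
ee_rot: [0.514, -0.483, 0.52, 0.482]
wrist_force: [0.3, 0.7, 0.3]
gripper_width: 0.0353
time: 12.72
eef_pos: [0.4923, -0.0216, 0.2796]
ee_rot: [0.703, -0.061, 0.707, 0.058]
wrist_force: [-0.2, -0.2, -0.0]
gripper_width: 0.0349
[-0.16935079  0.27423033  0.21243005  1.7748335  -0.05819401  1.10410068
  0.22998116] (array([159.6,   2.2,   1.9]), array([44.9, -0.2,  0.4]))
```

View pics/s5.png

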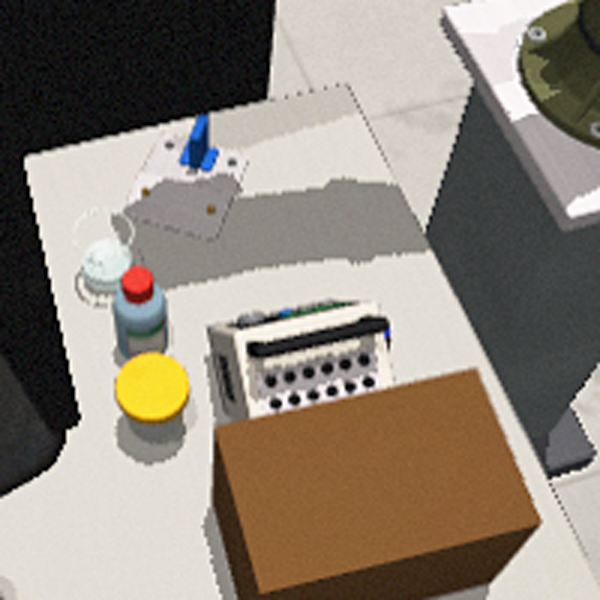

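View pics/t5.png

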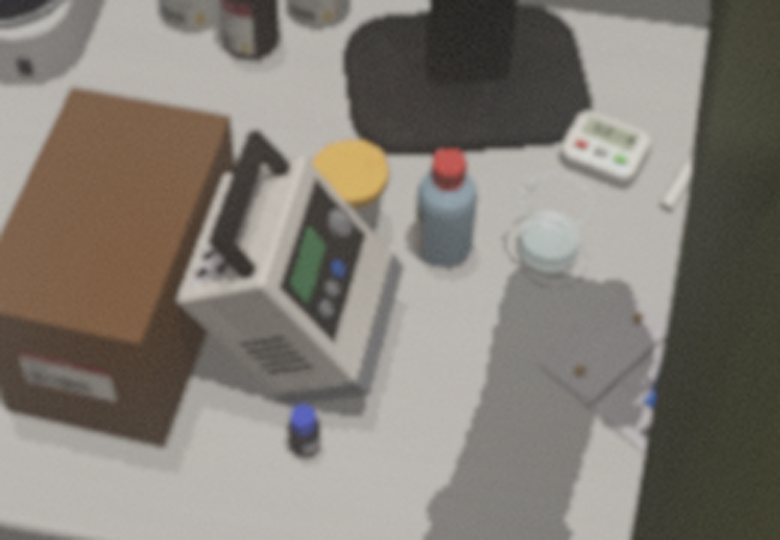

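The heater leans on the carton by itself, with its front at (330,260) and its raised front foot at (370,340) in the top crop. The bystanders haven't moved. I'll fit its pose to the depth data.

```bash
cat > fit.py <<'E'
import sys
from h import *
from scipy.optimize import least_squares
def fit(files,yaw0,tilt0,e0):
    P=[]
    for f in files:
        X=np.load(f)["X"].reshape(-1,3)
        m=(X[:,0]>.40)&(X[:,0]<.58)&(X[:,1]>.15)&(X[:,1]<.36)&(X[:,2]>.03)&(X[:,2]<.24);P.append(X[m])
    P=np.vstack(P)
    def loc(v,P):
        yaw,t,ex,ey=v[:4];Xh=hx(yaw);Rm=R.from_rotvec(np.cross([0,0,1],Xh)*np.deg2rad(t))
        B=Rm*R.from_euler('z',yaw,degrees=True)
        return B.inv().apply(P-[ex,ey,0])+[.04,0,0]
    def sd(L,b,c): q=np.abs(L-c)-b;return np.linalg.norm(np.maximum(q,0),axis=1)+np.minimum(q.max(1),0)
    def f(v,P):
        L=loc(v,P)
        return np.minimum(np.abs(sd(L,np.array([.04,.06,.07]),np.array([0,0,.07]))),np.abs(sd(L,np.array([.006,.05,.009]),np.array([-.025,0,.174]))))
    v=np.array([yaw0,tilt0,*e0])
    for thr in(.02,.01,.006):
        k=f(v,P)<thr
        v=least_squares(lambda w:f(w,P[k]),v,x_scale=[1,1,.01,.01],diff_step=1e-4,loss='soft_l1',f_scale=.002).x
    print(k.sum(),"yaw %.2f tilt %.2f edge %.1f %.1f"%(v[0],v[1],v[2]*1000,v[3]*1000),"rms",np.sqrt((f(v,P[k])**2).mean()))
    return v
if __name__=="__main__":
    print("initial");fit(["s0.npz"],86.9,0,[.496,.2727])
    print("lean");
    for fs in(["s5.npz"],["t5.npz"],["s5.npz","t5.npz"]): fit(fs,86.9,31,[.496,.2727])
E
python3 fit.py
```

```text
initial
2621 yaw 87.73 tilt 1.26 edge 495.2 269.4 rms 0.0016381792899048046
lean
1815 yaw 86.90 tilt 31.11 edge 496.3 271.7 rms 0.0016582361561491967
4244 yaw 87.09 tilt 32.59 edge 496.7 267.4 rms 0.001521146074518694
6075 yaw 87.11 tilt 32.37 edge 496.6 268.1 rms 0.0016662941007571969
```

```bash
python3 -m jog '[[0.02,0.002,0.002,9,0,0,150],[0.05,0.002,0.002,18,0,0,150],[0.08,0.002,0.002,27,0,0,150],[0.12,0.002,0.002,36,0,0,150],[0.16,0.002,0.002,44.9,0,0,150],[0.19,0.002,0.002,44.9,0,0,150],[0.19,0.002,0.002,44.9,0,0,150]]'
python3 - <<'E'
from h import *
Rb=rot([0,0,-1],hx(55-90))
print(manip.get_obs()["joints"],to([.493,-.02,.028],Rb))
c=camera("scene");crop(c,(200,80,320,190),5,"pics/s6.png")
E
```

```text
time: 13.7
eef_pos: [0.4912, -0.0194, 0.0877]
ee_rot: [0.671, 0.209, 0.678, -0.215]
wrist_force: [0.3, 0.9, 0.9]
gripper_width: 0.0349
[-0.22782463  0.52349392  0.31484355  2.03936902 -0.25800372  0.62676458
 -0.34967691] (array([59.7,  1.1,  2.2]), array([ 0.1, -0.3,  0.6]))
```

View pics/s6.png

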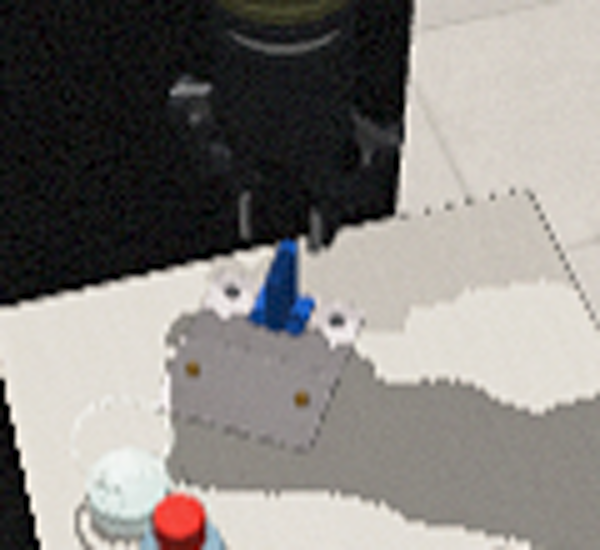

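The two fingertips, at (245,215) and (318,225) in the crop, straddle the blue tab at (285,275). I'll go down and grip it.

```bash
python3 -m jog '[[0.02,0.001,0.002,0,0,0,150],[0.04,0.001,0.002,0,0,0,150],[0.055,0.001,0.002,0,0,0,150],[0.059,0.001,0.002,0,0,0,150],[0.059,0.001,0.002,0,0,0,150]]'
python3 -m jog '[[0,0,0,0,0,0,185],[0,0,0,0,0,0,215],[0,0,0,0,0,0,255],[0,0,0,0,0,0,255],[0,0,0,0,0,0,255]]' 50
python3 - <<'E'
from h import *
p,r=pose();z=r.as_matrix()[:,2];print("yaw z",np.rad2deg(np.arctan2(z[1],z[0]))+90,r.as_matrix().round(3))
print(manip.get_obs()["wrist_force"])
E
```

```text
time: 14.38
eef_pos: [0.4949, -0.0212, 0.031]
ee_rot: [0.673, 0.211, 0.676, -0.215]
wrist_force: [-0.6, -0.2, -0.4]
gripper_width: 0.0353
time: 15.0
eef_pos: [0.4948, -0.0212, 0.0311]
ee_rot: [0.673, 0.211, 0.675, -0.215]
wrist_force: [-2.0, 0.4, 6.4]
gripper_width: 0.0111
yaw z 54.95386970340035 [[-0.005  0.574  0.819]
 [-0.005  0.819 -0.574]
 [-1.    -0.007 -0.001]]
[-2.02865568  0.35458376  6.36374574]
```

```bash
cat > pegs.py <<'E'
from h import *
def pegs(dz=0.0,reg=None):
    c=camera("scene");X=cloud(c);col=c["color"].astype(int);r,b=col[...,0],col[...,2]
    hsv=cv2.cvtColor(c["color"],cv2.COLOR_RGB2HSV)
    m=((hsv[...,1]>70)&(hsv[...,0]>10)&(hsv[...,0]<32)&(r-b>25)).astype(np.uint8)
    n,lab,st,ce=cv2.connectedComponentsWithStats(m,connectivity=8)
    K=np.array([[c["fx"],0,c["cx"]],[0,c["fy"],c["cy"]],[0,0,1]]);T=np.linalg.inv(c["world_to_cam"])
    out=[]
    for i in range(1,n):
        if not 2<=st[i,4]<=40: continue
        w=(lab==i)*(r-b);ys,xs=np.nonzero(lab==i);ww=w[ys,xs];u=np.array([(xs*ww).sum(),(ys*ww).sum()])/ww.sum()
        q=cv2.undistortPoints(u.reshape(1,1,2),K,np.array(c["dist_coeffs"])).ravel()
        d=T[:3,:3]@[q[0],q[1],1];t=(.012+dz-T[2,3])/d[2];P=T[:3,3]+t*d
        if .38<P[0]<.62 and -.1<P[1]<.25: out.append(P);print(u.round(1),st[i,4],(P*1000).round(1))
    return c,out
if __name__=="__main__":
    c,o=pegs()
    p,r=pose()
    if len(o)==2:
        m=(o[0]+o[1])/2;d=o[0]-o[1];print("mid",(m*1000).round(1),"sep",np.linalg.norm(d)*1000,"yaw",np.rad2deg(np.arctan2(d[1],d[0]))%180-90)
        z=r.as_matrix()[:,2];bx=np.array([-z[1],z[0],0]); print("peg mid rel TCP along/side mm",(m-p)@bx*1000,(m-p)@z*1000)
E
python3 pegs.py
```

```text
[238.  153.3] 7 [558.9  10.3  12. ]
[259.9 159.3] 7 [501.7  51.4  12. ]
mid [530.3  30.8  12. ] sep 70.3607384061638 yaw 54.29867339756157
peg mid rel TCP along/side mm 62.9910946086515 -0.7740428059299078
```

```bash
python3 - <<'E'
from h import *
P=pose();z=P[0][2]+.0005
Rb=rot([0,0,-1],hx(87-90))
print(to([.492,0.01,z],Rb)); A=(np.array([.492,.01,z]),Rb)
for y in(.06,.10,.13,.1441): print(y,to([.490,y,z],Rb,A))
E
```

```text
(array([ -0.6,  23.9, -20.2]), array([-32. ,  -0.2,   0.4]))
0.06 (array([ 0. , 49.8, -4.6]), array([0., 0., 0.]))
0.1 (array([ 0. , 89.8, -6.7]), array([0., 0., 0.]))
0.13 (array([  0. , 119.7,  -8.3]), array([0., 0., 0.]))
0.1441 (array([  0. , 133.8,  -9. ]), array([0., 0., 0.]))
```

```bash
python3 -m jog '[[-0.0006,0.004,-0.002,-6.5,0,0,255],[-0.0006,0.009,-0.007,-13,0,0,255],[-0.0006,0.014,-0.011,-19.5,0,0,255],[-0.0006,0.019,-0.016,-26,0,0,255],[-0.0006,0.024,-0.02,-32,0,0,255],[-0.0006,0.024,-0.02,-32,0,0,255]]'
python3 pegs.py; python3 - <<'E'
from h import *
Rb=rot([0,0,-1],hx(87-90));p,r=pose()
print(manip.get_obs()["wrist_force"].round(1) if 0 else np.round(manip.get_obs()["wrist_force"],1),to([.490,.10,p[2]],Rb))
E
```

```text
time: 15.8
eef_pos: [0.4924, 0.0104, 0.0312]
ee_rot: [0.705, 0.017, 0.708, -0.02]
wrist_force: [0.1, 2.1, 1.3]
gripper_width: 0.0117
[275.4 162.1] 7 [460.3  75.2  12. ]
[252.7 166.9] 7 [530.6  72.   12. ]
mid [495.4  73.6  12. ] sep 70.38957438899277 yaw 87.42700691900998
peg mid rel TCP along/side mm 63.32079976411654 -0.32219853455026587
[0.2 2.4 1.1] (array([-0.4, 89.4, -7.3]), array([-0.1, -0.3,  0.3]))
```

```bash
python3 -m jog '[[0,0.012,-0.002,0,0,0,255],[0,0.024,-0.003,0,0,0,255],[0,0.036,-0.004,0,0,0,255],[0,0.048,-0.005,0,0,0,255],[0,0.06,-0.006,0,0,0,255],[0,0.072,-0.007,0,0,0,255],[0,0.09,-0.0075,0,0,0,255],[0,0.09,-0.0075,0,0,0,255]]'
python3 pegs.py; python3 - <<'E'
from h import *
Rb=rot([0,0,-1],hx(87-90));p,r=pose()
print(np.round(manip.get_obs()["wrist_force"],1),to([.4897,.1441,p[2]],Rb))
c=camera("scene");crop(c,(200,100,350,240),5,"pics/s7.png")
E
```

```text
time: 16.85
eef_pos: [0.4898, 0.1029, 0.0311]
ee_rot: [0.705, 0.017, 0.708, -0.019]
wrist_force: [0.5, 2.2, 7.8]
gripper_width: 0.011
[286.5 187. ] 6 [458. 168.  12.]
[263.2 192.1] 8 [527.5 164.3  12. ]
mid [492.7 166.2  12. ] sep 69.54294752591075 yaw 87.02153127729673
peg mid rel TCP along/side mm 63.352213310998465 -0.14457473439760504
[-0.5  2.   7.3] (array([-0.1, 41.2, -2.1]), array([ 0.1, -0.2,  0.2]))
```

View pics/s7.png

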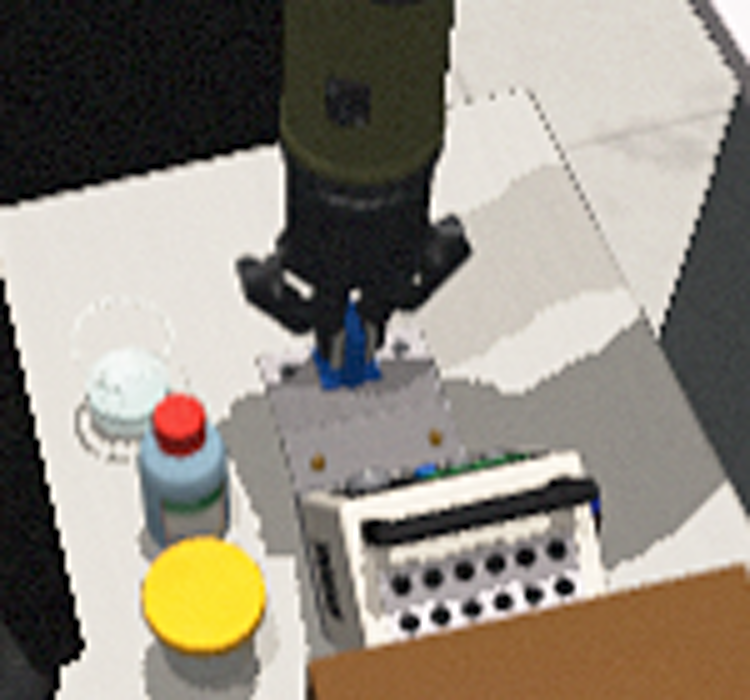

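The blade's pegs are at (318,462) and (435,437) in the crop, lined up with the raised heater front and not touching anything. I'll slide it in the last 41 mm.

```bash
python3 -m jog '[[0,0.009,-0.001,0,0,0,255],[0,0.018,-0.0015,0,0,0,255],[0,0.027,-0.002,0,0,0,255],[0,0.036,-0.002,0,0,0,255],[0,0.041,-0.0021,0,0,0,255],[0,0.041,-0.0021,0,0,0,255]]'
python3 - <<'E'
from h import *
p,r=pose();print(np.round(manip.get_obs()["wrist_force"],1),(r.apply([0,.0633,-.0002])+p)*1000)
c=camera("scene");crop(c,(200,100,350,240),5,"pics/s8.png")
c=camera("top");crop(c,(130,120,390,300),3,"pics/t8.png")
E
```

```text
time: 17.7
eef_pos: [0.4898, 0.1415, 0.0311]
ee_rot: [0.705, 0.017, 0.708, -0.021]
wrist_force: [0.4, -5.4, 11.2]
gripper_width: 0.0114
[ 0.4 -5.4 11.2] [492.93342553 204.7308803   30.74013879]
```

View pics/s8.png

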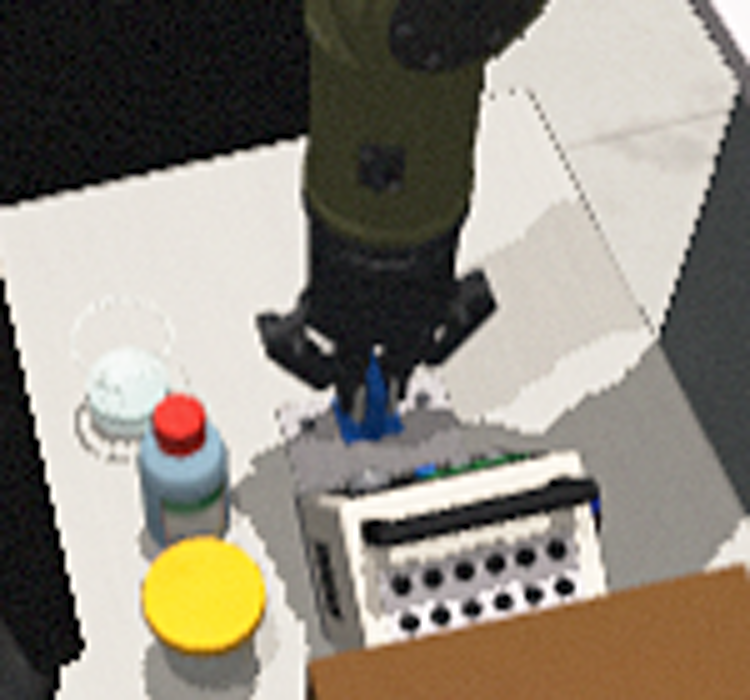

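View pics/t8.png

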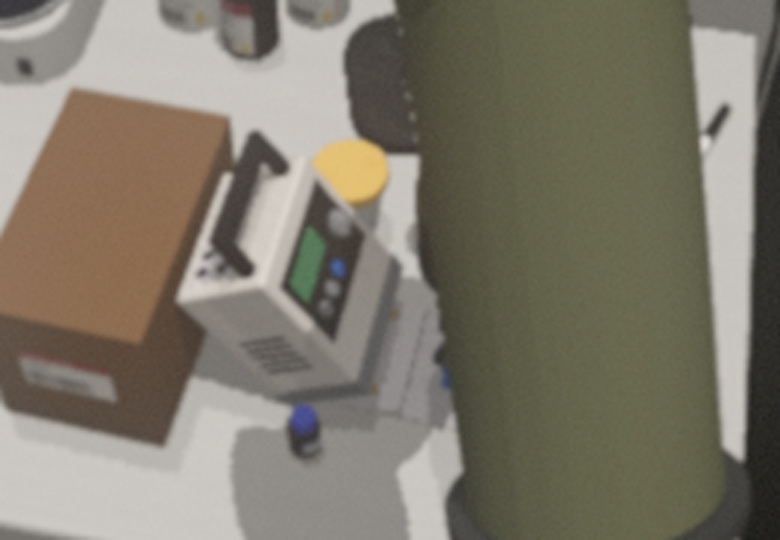

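```bash
python3 -m jog '[[-0.0005,0.001,0,0,0,0,255],[-0.001,0.0025,0,0,0,0,255],[-0.001,0.0025,0,0,0,0,255],[-0.001,0.0025,0,0,0,0,255]]'
python3 - <<'E'
from h import *
p,r=pose();print(np.round(manip.get_obs()["wrist_force"],1),(r.apply([0,.0633,-.0002])+p)*1000)
E
```

```text
time: 18.3
eef_pos: [0.4891, 0.1446, 0.0313]
ee_rot: [0.705, 0.017, 0.709, -0.02]
wrist_force: [-0.4, 0.6, 3.7]
gripper_width: 0.0113
[-0.4  0.6  3.7] [492.22295549 207.77992114  30.97200073]
```

```bash
python3 -m jog '[[0,0,0,0,0,0,225],[0,0,0,0,0,0,190],[0,0,0,0,0,0,150],[0,0,0,0,0,0,150],[-0.01,0,0,0,0,0,150],[-0.04,0,0,0,0,0,150],[-0.08,-0.01,0,0,0,0,150],[-0.13,-0.03,0,0,0,0,150]]'
python3 -m jog '[[-0.05,-0.01,0,0,0,0,150],[-0.1,-0.01,0,0,0,0,150],[-0.13,-0.01,0,0,0,0,150],[-0.13,-0.01,0,0,0,0,150]]'
python3 - <<'E'
from h import *
c=camera("top");X=cloud(c);np.savez("t9.npz",X=X,col=c["color"]);crop(c,(130,120,390,300),3,"pics/t9.png")
c=camera("scene");X=cloud(c);np.savez("s9.npz",X=X,col=c["color"]);crop(c,(200,100,350,240),5,"pics/s9.png")
from fit import fit
for fs in(["s9.npz"],["t9.npz"]): fit(fs,86.9,31,[.496,.2727])
E
```

```text
time: 19.3
eef_pos: [0.4881, 0.1147, 0.1629]
ee_rot: [0.705, 0.016, 0.709, -0.02]
wrist_force: [0.8, 0.6, 0.8]
gripper_width: 0.0351
time: 19.8
eef_pos: [0.4897, 0.105, 0.2946]
ee_rot: [0.707, 0.018, 0.707, -0.02]
wrist_force: [-0.1, -0.1, 0.3]
gripper_width: 0.0353
1816 yaw 86.87 tilt 31.14 edge 496.2 271.7 rms 0.0016840270644374457
4242 yaw 87.12 tilt 32.58 edge 496.6 267.4 rms 0.0015583434126996713
```

View pics/t9.png

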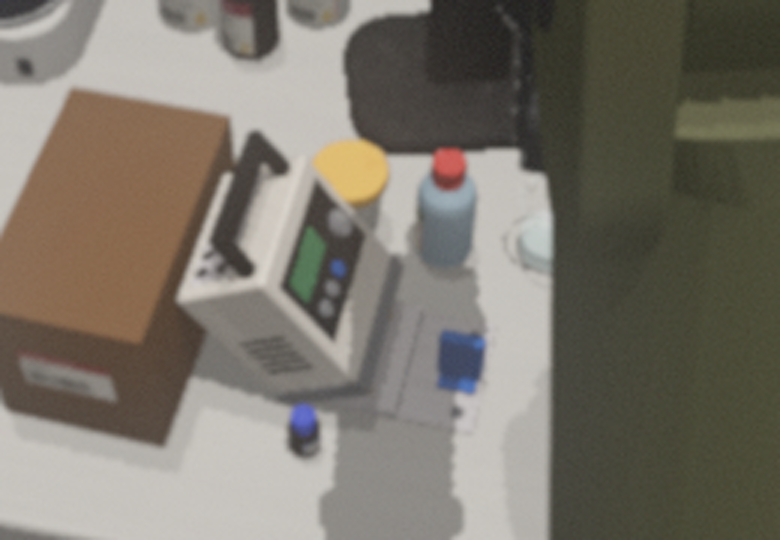

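View pics/s9.png

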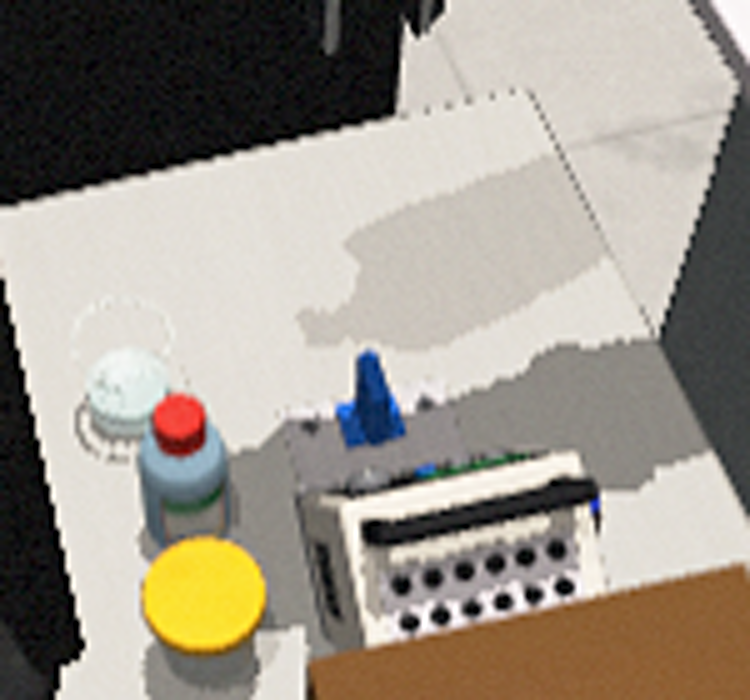

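```bash
python3 - <<'E'
from h import *
for f in("s9.npz","t9.npz"):
    d=np.load(f);X=d["X"];col=d["col"].astype(int);x,y,z=X[...,0],X[...,1],X[...,2]
    m=(col[...,2]>col[...,0]+40)&(x>.44)&(x<.54)&(y>.08)&(y<.19)&(z>.046)&(z<.06)
    P=X[m][:,:2];r=cv2.minAreaRect((P*1000).astype(np.float32));print(f,m.sum(),r,np.median(z[m]))
Rd=rot([0,0,-1],hx(86.9))
print(to([.496,.17,.30],Rd))
q=np.array([-0.597,.632,.341,.357]);Rl=R.from_quat(q)
print(to([.5023,.3717,.2905],Rl,(np.array([.496,.17,.30]),Rd)))
E
```

```text
s9.npz 49 ((489.21588134765625, 145.063232421875), (32.64914321899414, 11.158648490905762), 86.49459838867188) 0.05432864269103699
t9.npz 51 ((485.64202880859375, 140.44546508789062), (9.245061874389648, 29.592628479003906), 4.902908802032471) 0.053774186484512376
(array([-8.7, 65.3,  4.1]), array([-89.9,  -0.5,  -0. ]))
(array([  9.5,   4.6, 201.7]), array([-0.1, 30.8,  0.3]))
```

```bash
python3 -m jog '[[-0.006,0.008,0,-10.5,0,0,150],[-0.009,0.016,0.001,-21,0,0,150],[-0.009,0.024,0.001,-31.5,0,0,150],[-0.009,0.032,0.002,-42,0,0,150],[-0.009,0.04,0.002,-52.5,0,0,150],[-0.009,0.048,0.003,-63,0,0,150],[-0.009,0.057,0.003,-73.5,0,0,150],[-0.009,0.065,0.004,-84,0,0,150]]'
python3 -m jog '[[0,0,0,-6,0,0,150],[0,0,0,-6,0,0,150],[0,0,0.035,-6,0,0,150]]'
python3 - <<'E'
from h import *
Rl=R.from_quat(np.array([-0.597,.632,.341,.357]))
print(to([.5023,.3717,.2905],Rl))
E
```

```text
time: 20.9
eef_pos: [0.4956, 0.1699, 0.2987]
ee_rot: [0.533, -0.46, 0.54, 0.461]
wrist_force: [0.2, 0.0, -0.0]
gripper_width: 0.0348
time: 21.28
eef_pos: [0.5021, 0.2015, 0.2994]
ee_rot: [0.512, -0.485, 0.519, 0.484]
wrist_force: [0.9, 1.3, 0.0]
gripper_width: 0.0351
(array([  7.7,  10.1, 169.9]), array([-0.4, 30.4, -0.2]))
```

```bash
python3 -m jog '[[-0.01,0.002,0.03,0,3,0,150],[-0.015,0.004,0.065,0,9,0,150],[-0.01,0.006,0.1,0,16,0,150],[0,0.008,0.135,-0.2,23,0,150],[0.0077,0.01,0.17,-0.4,30.4,-0.2,150],[0.0077,0.01,0.17,-0.4,30.4,-0.2,150],[0.0077,0.01,0.17,-0.4,30.4,-0.2,150]]'
python3 - <<'E'
from h import *
Rl=R.from_quat(np.array([-0.597,.632,.341,.357]))
print(to([.498,.3032,.1767],Rl))
E
```

```text
time: 22.15
eef_pos: [0.5009, 0.3744, 0.2903]
ee_rot: [0.356, -0.6, 0.63, 0.342]
wrist_force: [0.7, 0.1, 1.5]
gripper_width: 0.0352
(array([134.1,  -0.9,  -3. ]), array([0.3, 0. , 0.3]))
```

```bash
python3 -m jog '[[0.03,-0.001,-0.003,0.3,0,0.3,150],[0.06,-0.001,-0.003,0.3,0,0.3,150],[0.09,-0.001,-0.003,0.3,0,0.3,150],[0.11,-0.001,-0.003,0.3,0,0.3,150],[0.125,-0.001,-0.003,0.3,0,0.3,150],[0.1335,-0.001,-0.003,0.3,0,0.3,150],[0.1335,-0.001,-0.003,0.3,0,0.3,150]]'
python3 st.py
python3 - <<'E'
from h import *
c=camera("scene");crop(c,(200,100,350,240),5,"pics/s10.png")
E
```

```text
time: 23.02
eef_pos: [0.4984, 0.3034, 0.1786]
ee_rot: [0.358, -0.597, 0.632, 0.342]
wrist_force: [-0.4, -0.2, 0.3]
gripper_width: 0.0354
tilt [-30.58   1.67   0.22] edge via hand [496.4 274.1   0.9] nominal [496.  272.7   0. ]
F [-0.4 -0.2  0.3] T [ 0.53  0.   -0.01]
```

View pics/s10.png

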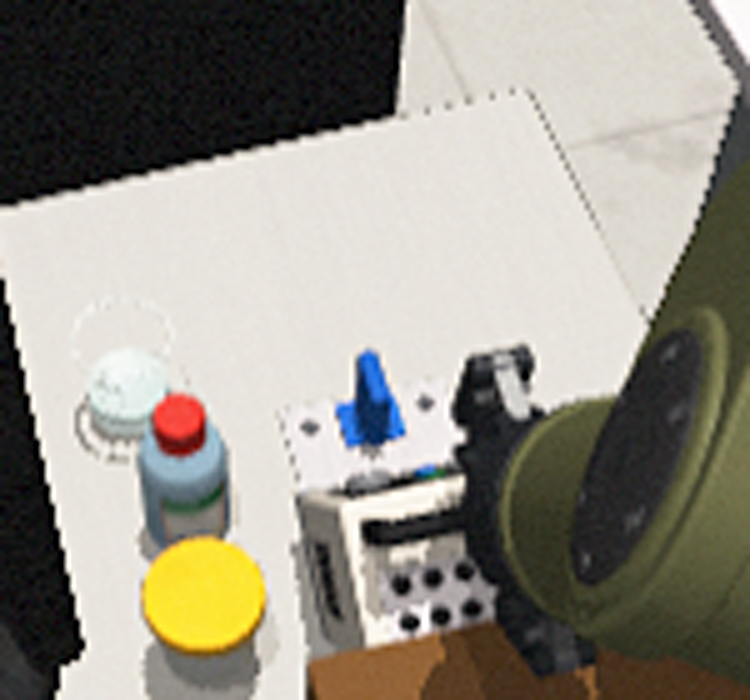

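```bash
python3 -m jog '[[0.001,0,0,0,0,0,190],[0.001,0,0,0,0,0,225],[0.001,0,0,0,0,0,255],[0.001,0,0,0,0,0,255],[0.001,0,0,0,0,0,255]]' 80
python3 st.py
python3 - <<'E'
from h import *
X=hx(86.9);e=np.array([.496,.2727,0])
P=pose();p,r0=P
for d in(1,2,4,6,8,10):
    r=R.from_rotvec(-np.cross([0,0,1],X)*np.deg2rad(d)); print(d,to(e+r.apply(p-e),r*r0,P))
E
```

```text
time: 23.7
eef_pos: [0.4983, 0.3033, 0.1777]
ee_rot: [0.357, -0.597, 0.631, 0.342]
wrist_force: [-0.4, -0.2, 5.8]
gripper_width: 0.0108
tilt [-30.61   1.67   0.28] edge via hand [4.962e+02 2.738e+02 1.000e-01] nominal [496.  272.7   0. ]
F [-0.4 -0.2  5.8] T [-0.58  0.1   0.  ]
1 (array([ 1.2,  0. , -2.9]), array([-0., -1., -0.]))
2 (array([ 2.4,  0. , -5.8]), array([-0., -2., -0.]))
4 (array([  4.9,   0. , -11.6]), array([-0., -4., -0.]))
6 (array([  7.7,   0. , -17.3]), array([-0., -6., -0.]))
8 (array([ 10.6,   0. , -22.8]), array([-0., -8., -0.]))
10 (array([ 13.7,   0.1, -28.3]), array([ -0., -10.,  -0.]))
```

```bash
python3 -m jog '[[0.0012,0,-0.0029,0,-1,0,255],[0.0024,0,-0.0058,0,-2,0,255],[0.0049,0,-0.0116,0,-4,0,255],[0.0077,0,-0.0173,0,-6,0,255],[0.0106,0,-0.0228,0,-8,0,255],[0.0137,0,-0.0283,0,-10,0,255],[0.0137,0,-0.0283,0,-10,0,255]]'
python3 st.py
python3 -m jog '[[0.0012,0,-0.0029,0,-1,0,255],[0.0024,0,-0.0058,0,-2,0,255],[0.0049,0,-0.0116,0,-4,0,255],[0.0077,0,-0.0173,0,-6,0,255],[0.0106,0,-0.0228,0,-8,0,255],[0.0106,0,-0.0228,0,-8,0,255]]'
python3 st.py
```

```text
time: 24.58
eef_pos: [0.4968, 0.2709, 0.1813]
ee_rot: [0.412, -0.565, 0.598, 0.392]
wrist_force: [-1.6, 0.4, 9.8]
gripper_width: 0.0107
tilt [-20.57   1.1    0.11] edge via hand [496.6 272.8   1.2] nominal [496.  272.7   0. ]
F [-1.6  0.4  9.8] T [-0.81  0.32 -0.07]
time: 25.32
eef_pos: [0.4956, 0.2454, 0.1799]
ee_rot: [0.453, -0.536, 0.568, 0.43]
wrist_force: [-2.5, -2.8, 14.7]
gripper_width: 0.0106
tilt [-12.62   0.64   0.04] edge via hand [496.9 272.2   1.9] nominal [496.  272.7   0. ]
F [-2.5 -2.8 14.7] T [-1.33  0.66 -0.04]
```

```bash
python3 - <<'E'
from h import *
c=camera("scene");crop(c,(200,100,350,240),5,"pics/s11.png")
c=camera("top");crop(c,(130,120,390,300),3,"pics/t11.png")
E
```

```text
(no output)
```

View pics/s11.png

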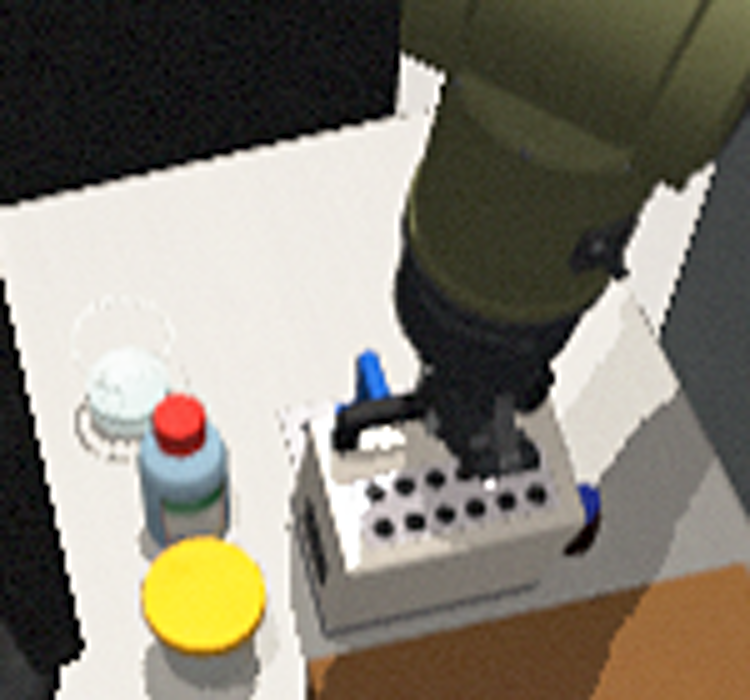

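View pics/t11.png

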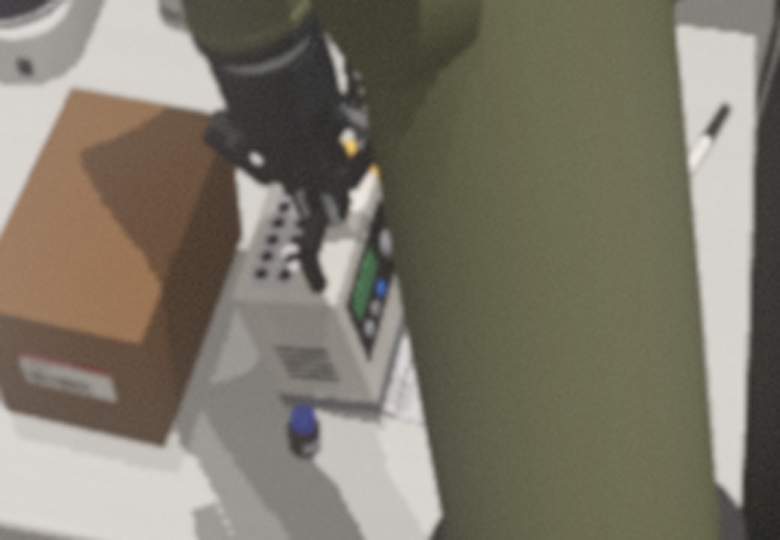

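The heater is coming forward over the blade. The tab is still in place at (365,380), the vial and bottle haven't moved, and the rear edge looks to be on the bench. I'll go on slowly with a little less down-pressure.

```bash
python3 -m jog '[[0.0004,0,-0.0015,0,-0.5,0,255],[0.001,0,-0.0029,0,-1,0,255],[0.0015,0,-0.0044,0,-1.5,0,255],[0.0021,0,-0.0058,0,-2,0,255],[0.0028,0,-0.0073,0,-2.5,0,255],[0.0034,0,-0.0087,0,-3,0,255],[0.0034,0,-0.0087,0,-3,0,255]]'
python3 st.py
python3 -m jog '[[0.0004,0,-0.0015,0,-0.5,0,255],[0.001,0,-0.0029,0,-1,0,255],[0.0015,0,-0.0044,0,-1.5,0,255],[0.0021,0,-0.0058,0,-2,0,255],[0.0021,0,-0.0058,0,-2,0,255]]'
python3 st.py
```

```text
time: 26.3
eef_pos: [0.4952, 0.2366, 0.1786]
ee_rot: [0.467, -0.525, 0.556, 0.444]
wrist_force: [-3.0, -5.6, 17.8]
gripper_width: 0.0109
tilt [-9.67  0.46  0.09] edge via hand [496.9 272.6   2.1] nominal [496.  272.7   0. ]
F [-3.  -5.6 17.8] T [-1.65  0.81 -0.05]
time: 26.92
eef_pos: [0.4948, 0.2303, 0.1774]
ee_rot: [0.476, -0.517, 0.548, 0.453]
wrist_force: [-3.1, -5.7, 16.1]
gripper_width: 0.0107
tilt [-7.69  0.36  0.07] edge via hand [496.9 272.4   2.3] nominal [496.  272.7   0. ]
F [-3.1 -5.7 16.1] T [-1.7   0.79 -0.03]
```

```bash
python3 -m jog '[[0.0004,0,-0.0015,0,-0.5,0,255],[0.001,0,-0.0029,0,-1,0,255],[0.001,0,-0.0029,0,-1,0,255]]'
python3 st.py
python3 -m jog '[[0.0004,0,-0.0015,0,-0.5,0,255],[0.0008,0,-0.0024,0,-0.8,0,255],[0.0008,0,-0.0024,0,-0.8,0,255]]'
python3 st.py
python3 - <<'E'
from h import *
c=camera("scene");np.savez("s12.npz",X=cloud(c),col=c["color"]);crop(c,(200,100,350,240),5,"pics/s12.png")
c=camera("top");np.savez("t12.npz",X=cloud(c),col=c["color"]);crop(c,(130,120,390,300),3,"pics/t12.png")
E
```

```text
time: 27.3
eef_pos: [0.4947, 0.2272, 0.1767]
ee_rot: [0.481, -0.513, 0.544, 0.458]
wrist_force: [-1.7, -5.8, 16.6]
gripper_width: 0.0102
tilt [-6.7   0.31  0.06] edge via hand [496.9 272.3   2.4] nominal [496.  272.7   0. ]
F [-1.7 -5.8 16.6] T [-1.72  0.81 -0.02]
time: 27.68
eef_pos: [0.4945, 0.2248, 0.1762]
ee_rot: [0.485, -0.51, 0.54, 0.461]
wrist_force: [-2.6, -6.1, 16.3]
gripper_width: 0.0106
tilt [-5.9   0.27  0.07] edge via hand [496.9 272.3   2.5] nominal [496.  272.7   0. ]
F [-2.6 -6.1 16.3] T [-1.78  0.72 -0.01]
```

View pics/s12.png

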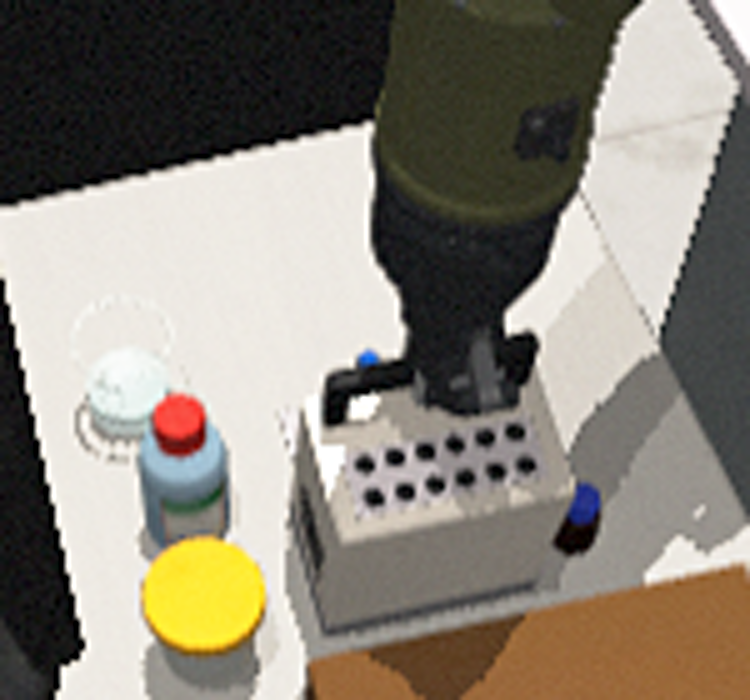

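View pics/t12.png

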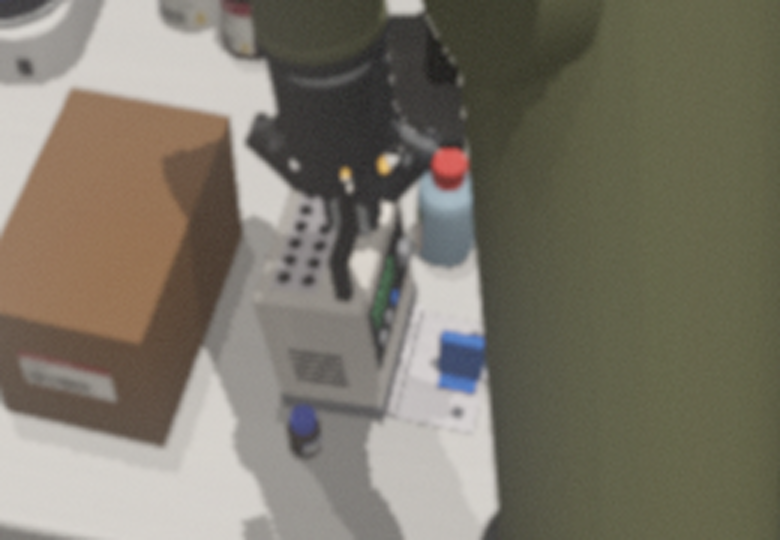

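```bash
python3 -m jog '[[0.0004,0,-0.0015,0,-0.5,0,255],[0.0004,0,-0.0015,0,-0.5,0,255]]'
python3 st.py
python3 -m jog '[[0.0004,0,-0.0015,0,-0.5,0,255],[0.0004,0,-0.0015,0,-0.5,0,255]]'
python3 st.py
python3 -m jog '[[0.0004,0,-0.0015,0,-0.5,0,255],[0.0004,0,-0.0015,0,-0.5,0,255]]'
python3 st.py
python3 - <<'E'
from fit import *
fit(["s12.npz"],86.9,6,[.496,.2727]);fit(["t12.npz"],86.9,6,[.496,.2727])
E
```

```text
time: 28.02
eef_pos: [0.4944, 0.2233, 0.1758]
ee_rot: [0.487, -0.508, 0.538, 0.464]
wrist_force: [-3.2, -5.5, 15.2]
gripper_width: 0.0104
tilt [-5.4   0.25  0.06] edge via hand [496.8 272.4   2.5] nominal [496.  272.7   0. ]
F [-3.2 -5.5 15.2] T [-1.72  0.78  0.05]
time: 28.28
eef_pos: [0.4944, 0.2226, 0.1756]
ee_rot: [0.49, -0.506, 0.536, 0.466]
wrist_force: [-2.8, -3.7, 15.5]
gripper_width: 0.0107
tilt [-4.84  0.2   0.09] edge via hand [496.9 273.3   2.9] nominal [496.  272.7   0. ]
F [-2.8 -3.7 15.5] T [-1.52  0.8  -0.01]
time: 28.52
eef_pos: [0.4943, 0.2214, 0.1756]
ee_rot: [0.492, -0.504, 0.533, 0.468]
wrist_force: [-2.6, -2.9, 16.7]
gripper_width: 0.0105
tilt [-4.31  0.16  0.1 ] edge via hand [497.  273.7   3.3] nominal [496.  272.7   0. ]
F [-2.6 -2.9 16.7] T [-1.39  0.82 -0.08]
2177 yaw 86.92 tilt 8.39 edge 496.1 265.2 rms 0.0017947743128564982
2834 yaw 86.78 tilt 7.60 edge 496.9 266.6 rms 0.00152159833234506
```

```bash
python3 -m jog '[[0.0004,0,-0.0015,0,-0.5,0,255],[0.0004,0,-0.0015,0,-0.5,0,255]]'
python3 st.py
python3 -m jog '[[-0.0005,0,0.0008,0,0.3,0,255],[-0.0008,0,0.0015,0,0.5,0,255],[-0.0008,0,0.0015,0,0.5,0,255]]'
python3 st.py
```

```text
time: 28.78
eef_pos: [0.4942, 0.2205, 0.1755]
ee_rot: [0.495, -0.502, 0.531, 0.471]
wrist_force: [-3.9, -2.1, 17.5]
gripper_width: 0.0105
tilt [-3.76  0.11  0.13] edge via hand [496.9 274.5   3.8] nominal [496.  272.7   0. ]
F [-3.9 -2.1 17.5] T [-1.19  1.02 -0.03]
time: 29.15
eef_pos: [0.4943, 0.2216, 0.1756]
ee_rot: [0.492, -0.504, 0.533, 0.469]
wrist_force: [-1.8, -2.1, 14.4]
gripper_width: 0.0102
tilt [-4.33  0.17  0.14] edge via hand [496.9 273.9   3.3] nominal [496.  272.7   0. ]
F [-1.8 -2.1 14.4] T [-1.26  0.64  0.  ]
```

```bash
python3 -m jog '[[0,0,0,0,0,0,230],[0,0,0,0,0,0,210],[0,0,0,0,0,0,180],[0,0,0,0,0,0,150],[0,0,0,0,0,0,150]]'
python3 -m jog '[[-0.01,0,0,0,0,0,150],[-0.03,0,0,0,0,0,150],[-0.06,0,0,0,0,0,150],[-0.1,0,0,0,0,0,150],[-0.12,0,0,0,0,0,150],[-0.12,0,0,0,0,0,150]]'
python3 - <<'E'
from fit import *
c=camera("scene");np.savez("s13.npz",X=cloud(c),col=c["color"]);crop(c,(200,100,350,240),5,"pics/s13.png")
c=camera("top");np.savez("t13.npz",X=cloud(c),col=c["color"]);crop(c,(130,120,390,300),3,"pics/t13.png")
fit(["s13.npz"],86.9,6,[.496,.2727]);fit(["t13.npz"],86.9,6,[.496,.2727])
E
```

```text
time: 29.78
eef_pos: [0.4938, 0.2218, 0.174]
ee_rot: [0.491, -0.504, 0.534, 0.469]
wrist_force: [-0.2, 0.2, -0.5]
gripper_width: 0.0354
time: 30.52
eef_pos: [0.4956, 0.2316, 0.2959]
ee_rot: [0.493, -0.504, 0.532, 0.469]
wrist_force: [-0.4, -0.8, -0.1]
gripper_width: 0.0353
2439 yaw 87.02 tilt 7.65 edge 496.0 265.2 rms 0.001763433101116416
3182 yaw 86.91 tilt 7.17 edge 496.7 266.1 rms 0.0015175479069147796
```

View pics/s13.png

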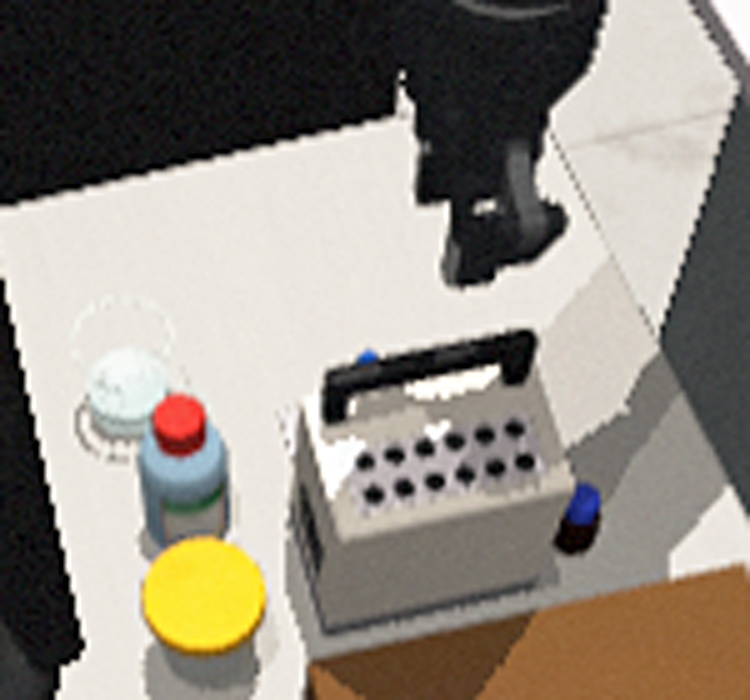

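View pics/t13.png

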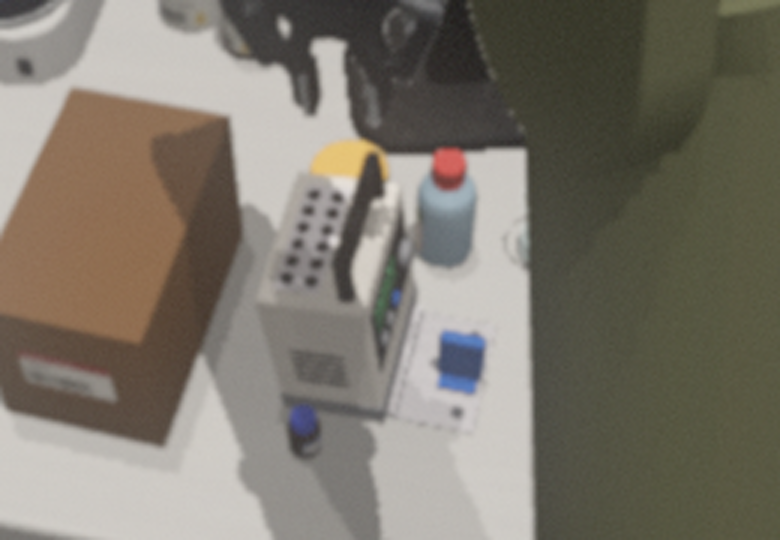

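```bash
python3 -m jog '[[-0.02,0,0.03,0,0,0,150],[-0.05,0,0.07,0,0,0,150],[-0.05,0,0.12,0,0,0,150],[-0.05,0,0.17,0,0,0,150],[-0.05,0.05,0.22,0,0,0,150],[-0.05,0.09,0.27,0,0,0,150],[-0.05,0.13,0.3,0,0,0,150],[-0.05,0.13,0.3,0,0,0,150]]'
cat > cmp.py <<'E'
import sys
from fit import *
c=camera("scene");np.savez("s14.npz",X=cloud(c),col=c["color"])
c2=camera("top");np.savez("t14.npz",X=cloud(c2),col=c2["color"]);crop(c2,(200,150,350,270),5,"pics/t14.png")
def plane(f,yaw=86.9,t=0,e=(.496,.2727)):
    X=np.load(f)["X"].reshape(-1,3);Xh=hx(yaw);B=R.from_rotvec(np.cross([0,0,1],Xh)*np.deg2rad(t))*R.from_euler('z',yaw,degrees=True)
    L=B.inv().apply(X-[*e,0])+[.04,0,0]
    m=(abs(L[:,2]-.14)<.008)&(abs(L[:,1])<.055)&(L[:,0]>-.01)&(L[:,0]<.035)
    P=X[m];C=P.mean(0);n=np.linalg.svd(P-C)[2][2];n*=np.sign(n[2])
    d=P-C; s=abs(d@n)<.003;P=P[s];C=P.mean(0);n=np.linalg.svd(P-C)[2][2];n*=np.sign(n[2])
    print(f,len(P),"tilt back %.2f side %.2f"%(np.rad2deg(np.arcsin(n@Xh)),np.rad2deg(np.arcsin(n@np.cross([0,0,1],Xh)))),"C",(C*1000).round(1))
plane("s0.npz");plane("s14.npz",t=5.7);plane("t14.npz",t=5.7)
for s in("s0.npz","s14.npz","t14.npz"):
    print(s); fit([s],86.9,6 if s!="s0.npz" else 0,[.496,.2727])
# crops compare
a=np.load("s0.npz")["col"];b=np.load("s14.npz")["col"]
im=np.hstack([a[150:240,200:330],b[150:240,200:330]])[:,:,::-1]
cv2.imwrite("pics/cmp.png",cv2.resize(im,None,fx=3,fy=3,interpolation=cv2.INTER_CUBIC))
E
python3 cmp.py
```

```text
time: 31.62
eef_pos: [0.3749, 0.5443, 0.3191]
ee_rot: [0.488, -0.505, 0.533, 0.473]
wrist_force: [-0.6, -0.7, 0.7]
gripper_width: 0.0351
s0.npz 692 tilt back 0.58 side 0.08 C [494.7 245.9 142.5]
s14.npz 760 tilt back 7.59 side -0.07 C [495.3 260.1 144. ]
t14.npz 0 tilt back 0.00 side 0.00 C [nan nan nan]
s0.npz
2621 yaw 87.73 tilt 1.26 edge 495.2 269.4 rms 0.0016381792899048046
s14.npz
2441 yaw 87.00 tilt 7.73 edge 496.0 265.1 rms 0.0017477923657308336
t14.npz
0 yaw 86.90 tilt 6.00 edge 496.0 272.7 rms nancmp.py:9: RuntimeWarning: Mean of empty slice.
  P=X[m];C=P.mean(0);n=np.linalg.svd(P-C)[2][2];n*=np.sign(n[2])
  ret = um.true_divide(
cmp.py:10: RuntimeWarning: Mean of empty slice.
  d=P-C; s=abs(d@n)<.003;P=P[s];C=P.mean(0);n=np.linalg.svd(P-C)[2][2];n*=np.sign(n[2])
fit.py:22: RuntimeWarning: Mean of empty slice.
  print(k.sum(),"yaw %.2f tilt %.2f edge %.1f %.1f"%(v[0],v[1],v[2]*1000,v[3]*1000),"rms",np.sqrt((f(v,P[k])**2).mean()))
  ret = ret.dtype.type(ret / rcount)
```

View pics/cmp.png

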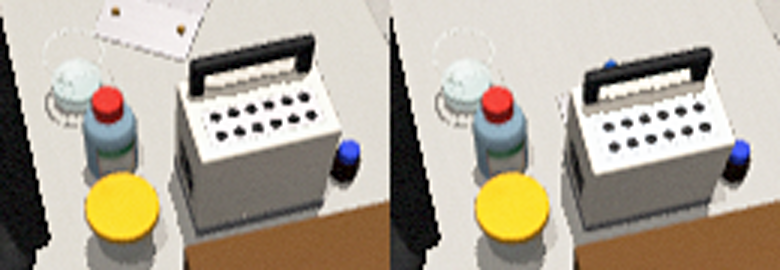

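View pics/t14.png

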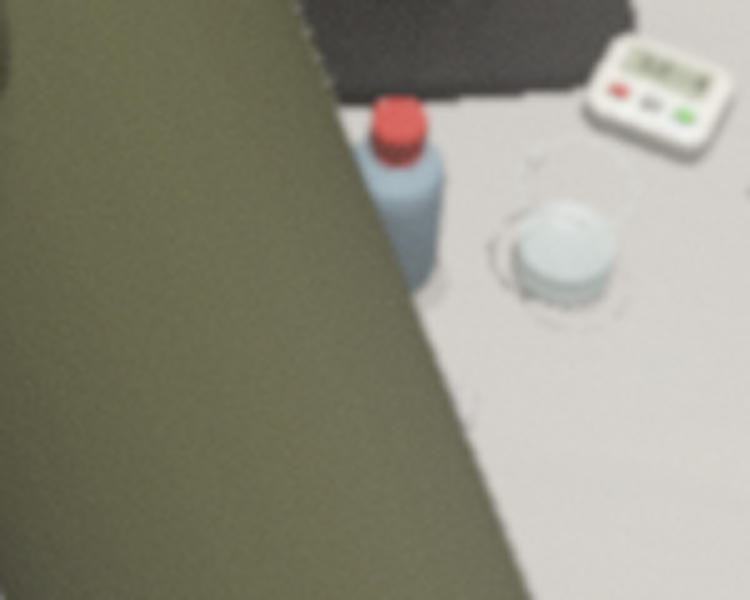

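```bash
cat > ov.py <<'E'
from h import *
import sys
def wire(yaw,t,e):
    Xh=hx(yaw);B=R.from_rotvec(np.cross([0,0,1],Xh)*np.deg2rad(t))*R.from_euler('z',yaw,degrees=True)
    b=np.array([[x,y,z] for x in(-.04,.04) for y in(-.06,.06) for z in(0,.14)])
    W=B.apply(b-[.04,0,0])+[*e,0]
    E=[(i,j) for i in range(8) for j in range(i) if (np.abs(b[i]-b[j])>1e-6).sum()==1]
    return W,E
def draw(cam,col,box,f,W,E,name):
    x0,y0,x1,y1=box;im=cv2.resize(col[y0:y1,x0:x1,::-1],None,fx=f,fy=f,interpolation=cv2.INTER_CUBIC)
    p=(proj(cam,W)-[x0,y0]+.5)*f-.5
    for i,j in E: cv2.line(im,tuple(np.int32(p[i]*16)),tuple(np.int32(p[j]*16)),(0,255,0),1,cv2.LINE_AA,4)
    return im
c=camera("scene");box=(245,160,330,240);f=4
a=draw(c,np.load("s0.npz")["col"],box,f,*wire(86.9,0,(.496,.2727)),"")
b=draw(c,np.load("s14.npz")["col"],box,f,*wire(86.9,5.73,(.496,.2727)),"")
cv2.imwrite("pics/ov.png",np.hstack([a,b]))
E
python3 ov.py
```

```text
(no output)
```

View pics/ov.png

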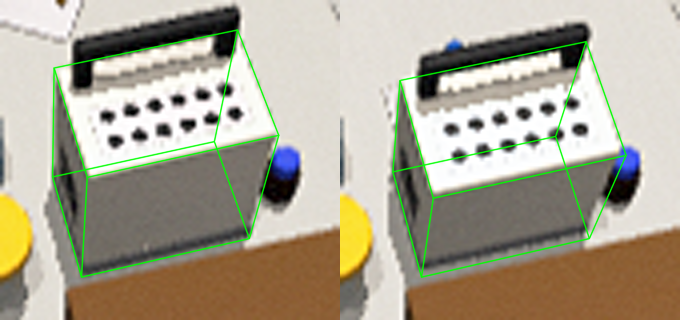

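```bash
cat > edge.py <<'E'
from ov import *
def prof(col,c,t,e):
    W,E=wire(86.9,t,e)
    g=col.astype(np.float32).mean(2)
    P=np.array(W).reshape(2,2,2,3)  # x,y,z idx
    def line(A,B,du=1):
        out=[]
        for s in np.linspace(.12,.88,40):
            q=proj(c,(A*(1-s)+B*s))[0];offs=np.arange(-6,6.01,.25)
            v=cv2.remap(g,np.full((1,offs.size),q[0],np.float32),(q[1]+offs)[None].astype(np.float32),cv2.INTER_CUBIC)[0]
            out.append(v)
        return offs,np.mean(out,0)
    return line(P[1,0,0],P[1,1,0]),line(P[1,0,1],P[1,1,1]),line(P[0,0,1],P[0,1,1])
for f,t in(("s0.npz",0),("s14.npz",5.73)):
    r=prof(np.load(f)["col"],c,t,(.496,.2727))
    for n,(o,v) in zip(("rearbottom","reartop","fronttop"),r):
        print(f,n,[int(x) for x in v[::2]])
d=proj(c,[[.496,.2727,0],[.496,.2627,0],[.496,.2727,.01]]);print("px per 10mm y, z:",(d[1]-d[0]).round(2),(d[2]-d[0]).round(2))
E
python3 edge.py
```

```text
s0.npz rearbottom [109, 109, 110, 111, 109, 103, 90, 76, 62, 57, 69, 93, 118, 134, 138, 131, 118, 105, 96, 92, 92, 94, 94, 94, 94]
s0.npz reartop [214, 238, 244, 245, 246, 248, 251, 252, 253, 252, 241, 212, 170, 130, 108, 105, 109, 112, 112, 111, 111, 111, 111, 111, 111]
s0.npz fronttop [112, 60, 41, 49, 56, 50, 36, 23, 16, 9, 0, 8, 57, 129, 182, 202, 206, 207, 202, 192, 172, 142, 119, 117, 132]
s14.npz rearbottom [107, 108, 107, 101, 90, 74, 61, 63, 83, 109, 129, 139, 142, 142, 139, 132, 121, 108, 98, 94, 94, 96, 96, 97, 97]
s14.npz reartop [250, 249, 250, 251, 253, 254, 256, 254, 240, 206, 159, 120, 102, 101, 105, 107, 107, 107, 107, 108, 108, 108, 108, 108, 108]
s14.npz fronttop [199, 163, 111, 61, 41, 50, 59, 56, 45, 29, 15, 2, 1, 39, 113, 180, 209, 213, 214, 214, 209, 194, 165, 136, 129]
px per 10mm y, z: [-1.22 -3.14] [ 0.28 -1.6 ]
```

The foot's rear bottom edge and the top rear edge both sit about 1.2 px higher than they should. So the lean is right (5.7°), but the whole heater is about 3.5–4 mm too far forward. I'll regrip the handle and ease it back by that much, keeping the pegs in the sockets.

```bash
python3 -m jog '[[0,-0.04,-0.05,0,0,0,150],[0,-0.08,-0.1,0,0,0,150],[0,-0.11,-0.15,0,0,0,150],[0,-0.13,-0.2,0,0,0,150],[0,-0.13,-0.25,0,0,0,150],[0.02,-0.13,-0.3,0,0,0,150],[0.03,-0.13,-0.3,0,0,0,150]]'
python3 - <<'E'
from h import *
X=hx(86.9);r=R.from_rotvec(np.cross([0,0,1],X)*np.deg2rad(5.5))
Rt=r*rot([0,0,-1],X)
h=np.array([.4937,.2217,.1796]);p=h+Rt.apply([.007,0,0])
print(p,to(p,Rt),to(p-Rt.apply([.07,0,0]),Rt))
E
```

```text
time: 32.7
eef_pos: [0.4964, 0.2256, 0.3139]
ee_rot: [0.493, -0.502, 0.537, 0.466]
wrist_force: [0.4, 0.8, -0.2]
gripper_width: 0.0355
[0.49366372 0.22103006 0.17263223] (array([141.2,   1.9,   6.5]), array([-0.5,  0.9, -0.3])) (array([71.2,  2.2,  7.7]), array([-0.5,  0.9, -0.3]))
```

```bash
python3 -m jog '[[0.03,0.002,0.007,-0.5,0.9,0,150],[0.07,0.002,0.0075,-0.5,0.9,-0.3,150],[0.1,0.002,0.007,-0.5,0.9,-0.3,150],[0.12,0.002,0.0065,-0.5,0.9,-0.3,150],[0.135,0.002,0.0065,-0.5,0.9,-0.3,150],[0.141,0.002,0.0065,-0.5,0.9,-0.3,150],[0.141,0.002,0.0065,-0.5,0.9,-0.3,150]]'
python3 st.py
python3 -m jog '[[0,0,0,0,0,0,190],[0,0,0,0,0,0,225],[0,0,0,0,0,0,255],[0,0,0,0,0,0,255],[0,0,0,0,0,0,255]]' 60
python3 st.py
```

```text
time: 33.58
eef_pos: [0.4924, 0.2283, 0.1728]
ee_rot: [0.486, -0.511, 0.534, 0.466]
wrist_force: [-0.0, 0.3, 0.5]
gripper_width: 0.035
tilt [-5.23  0.04  0.65] edge via hand [ 4.948e+02  2.779e+02 -3.000e-01] nominal [496.  272.7   0. ]
F [-0.   0.3  0.5] T [ 0.07 -0.02 -0.03]
time: 34.2
eef_pos: [0.4925, 0.2272, 0.1733]
ee_rot: [0.486, -0.511, 0.535, 0.465]
wrist_force: [-0.3, -5.2, 5.8]
gripper_width: 0.011
tilt [-5.31  0.    0.61] edge via hand [4.951e+02 2.765e+02 1.000e-01] nominal [496.  272.7   0. ]
F [-0.3 -5.2  5.8] T [-1.6   0.04 -0.12]
```

```bash
cat > now.py <<'E'
from h import *
import sys
c=camera("scene");np.savez("s15.npz",X=cloud(c),col=c["color"])
from edge import *
g="s15.npz"
for f,t in((g,5.73),):
    r=prof(np.load(f)["col"],c,t,(.496,.2727))
    for n,(o,v) in zip(("rearbottom","reartop","fronttop"),r): print(f,n,[int(x) for x in v[::2]])
im=draw(c,np.load(g)["col"],(235,150,335,240),7,*wire(86.9,5.73,(.496,.2727)),"")
cv2.imwrite("pics/%s.png"%sys.argv[1],im)
c2=camera("top");crop(c2,(200,150,330,270),5,"pics/%st.png"%sys.argv[1])
E
python3 now.py n1
```

```text
s0.npz rearbottom [109, 109, 110, 111, 109, 103, 90, 76, 62, 57, 69, 93, 118, 134, 138, 131, 118, 105, 96, 92, 92, 94, 94, 94, 94]
s0.npz reartop [214, 238, 244, 245, 246, 248, 251, 252, 253, 252, 241, 212, 170, 130, 108, 105, 109, 112, 112, 111, 111, 111, 111, 111, 111]
s0.npz fronttop [112, 60, 41, 49, 56, 50, 36, 23, 16, 9, 0, 8, 57, 129, 182, 202, 206, 207, 202, 192, 172, 142, 119, 117, 132]
s14.npz rearbottom [107, 108, 107, 101, 90, 74, 61, 63, 83, 109, 129, 139, 142, 142, 139, 132, 121, 108, 98, 94, 94, 96, 96, 97, 97]
s14.npz reartop [250, 249, 250, 251, 253, 254, 256, 254, 240, 206, 159, 120, 102, 101, 105, 107, 107, 107, 107, 108, 108, 108, 108, 108, 108]
s14.npz fronttop [199, 163, 111, 61, 41, 50, 59, 56, 45, 29, 15, 2, 1, 39, 113, 180, 209, 213, 214, 214, 209, 194, 165, 136, 129]
px per 10mm y, z: [-1.22 -3.14] [ 0.28 -1.6 ]
s15.npz rearbottom [115, 116, 117, 113, 103, 88, 74, 70, 80, 97, 114, 128, 142, 151, 152, 140, 117, 92, 72, 65, 67, 70, 72, 73, 74]
s15.npz reartop [127, 151, 164, 170, 173, 175, 178, 182, 183, 183, 181, 172, 156, 137, 121, 113, 113, 116, 116, 116, 116, 116, 116, 116, 116]
s15.npz fronttop [112, 112, 112, 107, 94, 72, 48, 35, 35, 39, 40, 38, 34, 30, 26, 26, 42, 70, 95, 105, 108, 109, 107, 105, 101]
```

View pics/n1.png

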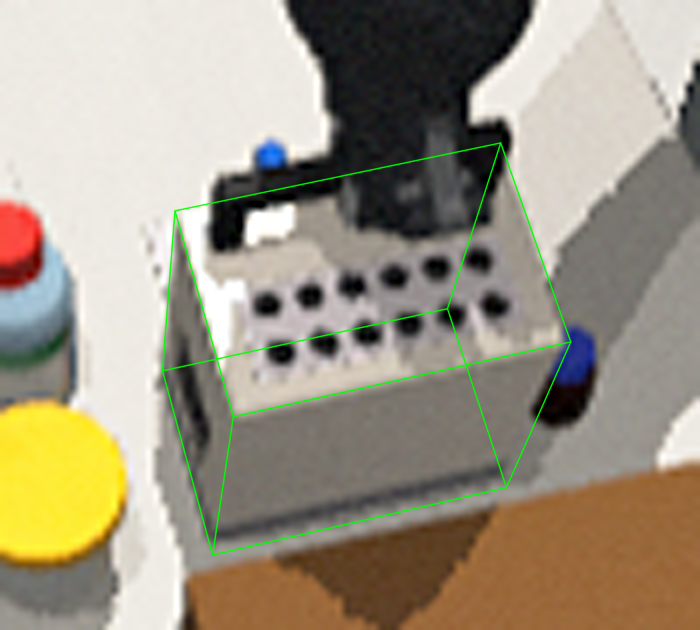

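View pics/n1t.png

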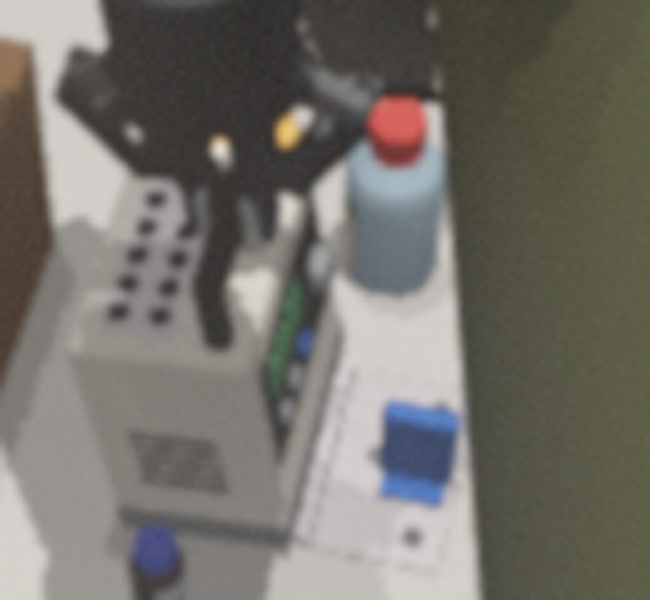

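```bash
python3 -m jog '[[0,0,0.001,0,0,0,255],[0,0,0.002,0,0,0,255],[-0.0003,0,0.003,0,0,0,255],[-0.0003,0,0.003,0,0,0,255]]'
python3 st.py;python3 now.py n2 | tail -3
```

```text
time: 34.85
eef_pos: [0.4927, 0.2295, 0.1737]
ee_rot: [0.486, -0.511, 0.535, 0.465]
wrist_force: [-0.6, -7.5, 10.7]
gripper_width: 0.011
tilt [-5.37 -0.01  0.59] edge via hand [495.4 278.7   0.5] nominal [496.  272.7   0. ]
F [-0.6 -7.5 10.7] T [-2.27  0.22 -0.11]
s15.npz rearbottom [114, 115, 117, 115, 107, 92, 77, 72, 81, 98, 111, 120, 130, 141, 145, 137, 117, 92, 72, 64, 66, 70, 72, 73, 74]
s15.npz reartop [94, 118, 143, 160, 167, 170, 173, 177, 182, 185, 185, 183, 176, 161, 144, 127, 117, 113, 115, 116, 116, 115, 116, 116, 116]
s15.npz fronttop [113, 110, 110, 112, 111, 103, 87, 63, 42, 35, 39, 42, 40, 36, 32, 28, 25, 30, 51, 79, 100, 108, 109, 108, 105]
```

```bash
python3 -m jog '[[-0.0005,0,0,0,0,0,255],[-0.001,0,0,0,0,0,255],[-0.001,0,0,0,0,0,255]]' 110
python3 st.py
python3 -m jog '[[-0.0005,0,0,0,0,0,255],[-0.001,0,0,0,0,0,255],[-0.001,0,0,0,0,0,255]]' 110
python3 st.py;python3 now.py n3 | tail -3
```

```text
time: 35.38
eef_pos: [0.4914, 0.2317, 0.1729]
ee_rot: [0.486, -0.51, 0.534, 0.467]
wrist_force: [-1.3, -0.7, -4.2]
gripper_width: 0.01
tilt [-5.22  0.15  0.69] edge via hand [ 4.935e+02  2.813e+02 -2.000e-01] nominal [496.  272.7   0. ]
F [-1.3 -0.7 -4.2] T [-0.44  0.15 -0.03]
time: 35.75
eef_pos: [0.4921, 0.2317, 0.1744]
ee_rot: [0.486, -0.511, 0.534, 0.466]
wrist_force: [-0.4, 0.1, -9.3]
gripper_width: 0.0101
tilt [-5.23  0.07  0.69] edge via hand [494.4 281.3   1.3] nominal [496.  272.7   0. ]
F [-0.4  0.1 -9.3] T [-0.02 -0.03  0.02]
s15.npz rearbottom [115, 115, 115, 115, 115, 116, 117, 115, 108, 95, 78, 69, 75, 95, 113, 118, 108, 90, 74, 66, 67, 70, 71, 72, 73]
s15.npz reartop [74, 80, 97, 123, 149, 165, 172, 174, 176, 178, 182, 185, 185, 184, 177, 162, 143, 126, 116, 113, 115, 117, 117, 117, 117]
s15.npz fronttop [117, 114, 114, 115, 117, 117, 111, 97, 75, 51, 39, 40, 44, 44, 43, 41, 37, 32, 31, 43, 67, 90, 103, 108, 110]
```

```bash
python3 -m jog '[[0,0,-0.001,0,0,0,255],[0,0,-0.002,0,0,0,255],[0,0,-0.003,0,0,0,255],[0,0,-0.003,0,0,0,255]]'
python3 st.py;python3 now.py n4 | tail -3
```

```text
time: 36.4
eef_pos: [0.4922, 0.2283, 0.1751]
ee_rot: [0.486, -0.511, 0.534, 0.466]
wrist_force: [0.3, -0.7, -9.1]
gripper_width: 0.0101
tilt [-5.24  0.04  0.66] edge via hand [494.6 277.8   2. ] nominal [496.  272.7   0. ]
F [ 0.3 -0.7 -9.1] T [0.06 0.06 0.04]
s15.npz rearbottom [114, 115, 116, 117, 116, 111, 100, 84, 71, 69, 81, 101, 124, 142, 149, 139, 118, 92, 72, 65, 67, 71, 73, 74, 74]
s15.npz reartop [118, 145, 162, 170, 173, 175, 177, 180, 183, 184, 184, 177, 164, 145, 127, 116, 113, 115, 117, 116, 116, 116, 116, 116, 116]
s15.npz fronttop [114, 114, 114, 110, 99, 79, 56, 40, 36, 40, 41, 40, 36, 32, 29, 27, 36, 60, 88, 104, 109, 109, 106, 104, 101]
```

```bash
python3 -m jog '[[0.0005,0,0,0,0,0,255],[0.001,0,0,0,0,0,255],[0.001,0,0,0,0,0,255]]'
python3 st.py
python3 -m jog '[[0.0005,0,-0.0008,0,-0.3,0,255],[0.001,0,-0.0017,0,-0.6,0,255],[0.001,0,-0.0017,0,-0.6,0,255]]'
python3 st.py;python3 now.py n5 | tail -3
```

```text
time: 36.92
eef_pos: [0.4921, 0.2283, 0.1739]
ee_rot: [0.486, -0.511, 0.534, 0.466]
wrist_force: [0.9, 0.1, -9.3]
gripper_width: 0.0104
tilt [-5.24  0.05  0.67] edge via hand [494.5 277.9   0.8] nominal [496.  272.7   0. ]
F [ 0.9  0.1 -9.3] T [-0.01  0.03 -0.01]
time: 37.3
eef_pos: [0.4921, 0.2262, 0.1731]
ee_rot: [0.489, -0.508, 0.532, 0.469]
wrist_force: [0.1, -1.0, -8.9]
gripper_width: 0.0101
tilt [-4.65  0.01  0.64] edge via hand [494.7 277.5   0.6] nominal [496.  272.7   0. ]
F [ 0.1 -1.  -8.9] T [ 0.02 -0.03 -0.03]
s15.npz rearbottom [114, 114, 115, 116, 116, 112, 102, 86, 71, 65, 80, 107, 133, 150, 152, 140, 118, 94, 75, 68, 69, 72, 75, 77, 78]
s15.npz reartop [139, 157, 166, 170, 173, 178, 183, 186, 188, 188, 183, 169, 149, 129, 116, 112, 114, 116, 117, 117, 117, 116, 116, 116, 116]
s15.npz fronttop [115, 113, 109, 100, 81, 56, 37, 34, 39, 42, 39, 34, 31, 29, 27, 32, 54, 82, 101, 107, 107, 104, 100, 95, 90]
```

```bash
python3 -m jog '[[0.0004,0,0,0,0,0,255],[0.0008,0,0,0,0,0,255],[0.0008,0,0,0,0,0,255]]'
python3 st.py
python3 -m jog '[[0.0004,0,0,0,0,0,255],[0.0008,0,0,0,0,0,255],[0.0008,0,0,0,0,0,255]]'
python3 st.py;python3 now.py n6 | tail -3
```

```text
time: 37.83
eef_pos: [0.4921, 0.2266, 0.1725]
ee_rot: [0.489, -0.508, 0.532, 0.469]
wrist_force: [0.2, 0.2, -7.0]
gripper_width: 0.0097
tilt [-4.64  0.    0.67] edge via hand [ 4.946e+02  2.779e+02 -1.000e-01] nominal [496.  272.7   0. ]
F [ 0.2  0.2 -7. ] T [-0.1   0.09 -0.02]
time: 38.2
eef_pos: [0.4922, 0.2263, 0.1723]
ee_rot: [0.489, -0.508, 0.531, 0.469]
wrist_force: [-3.3, -2.7, 3.8]
gripper_width: 0.0099
tilt [-4.64 -0.03  0.65] edge via hand [ 4.949e+02  2.776e+02 -3.000e-01] nominal [496.  272.7   0. ]
F [-3.3 -2.7  3.8] T [-0.65  0.79 -0.02]
s15.npz rearbottom [114, 115, 115, 116, 117, 116, 109, 96, 80, 66, 70, 94, 124, 145, 151, 141, 119, 94, 76, 69, 70, 73, 76, 77, 78]
s15.npz reartop [128, 152, 165, 171, 174, 178, 181, 185, 187, 189, 186, 176, 158, 138, 122, 114, 113, 115, 116, 116, 116, 116, 116, 116, 117]
s15.npz fronttop [113, 112, 111, 106, 91, 68, 44, 35, 38, 41, 41, 38, 34, 30, 27, 26, 40, 67, 93, 106, 108, 106, 100, 94, 89]
```

View pics/n6.png

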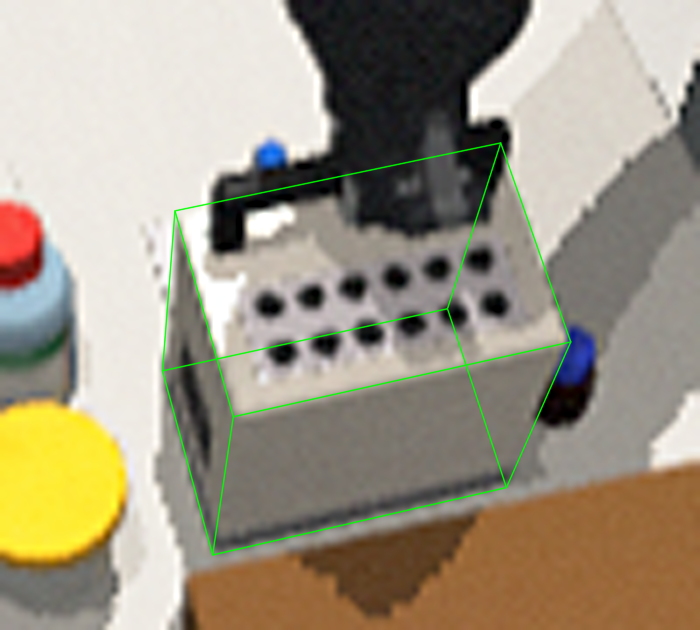

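View pics/n6t.png

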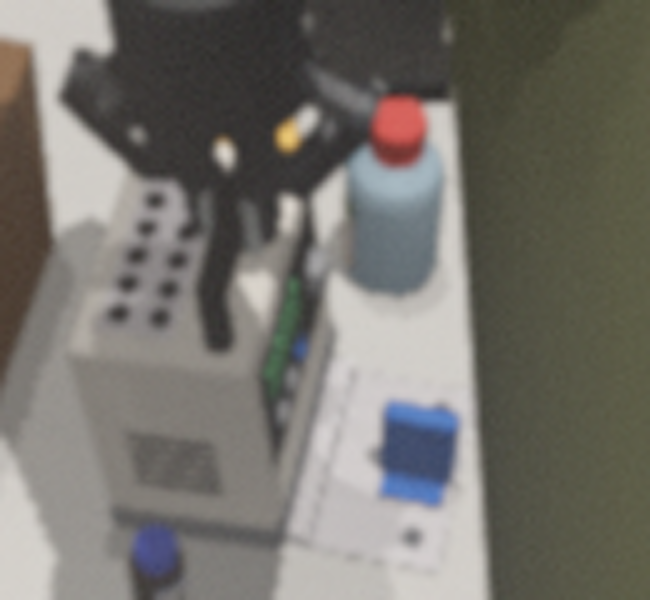

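The rear edge is back on its original line, and the blade is unmoved with its tab at (420,450). About 0.4° of lean is left to bring down.

```bash
python3 -m jog '[[0.0002,0,-0.0007,0,-0.25,0,255],[0.0003,0,-0.0014,0,-0.5,0,255],[0.0003,0,-0.0014,0,-0.5,0,255]]'
python3 st.py;python3 now.py n7 | tail -3
python3 -m jog '[[0.0002,0,-0.0007,0,-0.25,0,255],[0.0003,0,-0.0014,0,-0.5,0,255],[0.0003,0,-0.0014,0,-0.5,0,255]]'
python3 st.py;python3 now.py n8 | tail -3
```

```text
time: 38.72
eef_pos: [0.4921, 0.2248, 0.1719]
ee_rot: [0.492, -0.506, 0.529, 0.471]
wrist_force: [-3.1, -2.5, 6.8]
gripper_width: 0.0104
tilt [-4.14 -0.04  0.65] edge via hand [ 4.948e+02  2.777e+02 -2.000e-01] nominal [496.  272.7   0. ]
F [-3.1 -2.5  6.8] T [-0.86  0.84 -0.07]
s15.npz rearbottom [114, 114, 115, 116, 116, 114, 108, 95, 78, 66, 73, 99, 128, 147, 152, 141, 120, 97, 80, 75, 76, 79, 81, 83, 84]
s15.npz reartop [148, 164, 172, 176, 179, 182, 185, 188, 190, 188, 177, 159, 139, 122, 114, 113, 115, 116, 116, 116, 116, 116, 116, 116, 115]
s15.npz fronttop [116, 113, 106, 93, 69, 44, 32, 35, 39, 39, 36, 33, 31, 27, 27, 40, 67, 91, 102, 102, 100, 98, 97, 96, 93]
time: 39.25
eef_pos: [0.492, 0.2245, 0.1719]
ee_rot: [0.494, -0.504, 0.527, 0.474]
wrist_force: [-4.6, -0.4, 6.7]
gripper_width: 0.0099
tilt [-3.56 -0.09  0.69] edge via hand [4.948e+02 2.791e+02 3.000e-01] nominal [496.  272.7   0. ]
F [-4.6 -0.4  6.7] T [-0.54  0.92 -0.07]
s15.npz rearbottom [114, 114, 115, 116, 116, 114, 108, 95, 78, 66, 73, 98, 127, 147, 151, 141, 120, 98, 82, 77, 79, 83, 85, 86, 87]
s15.npz reartop [160, 171, 175, 177, 178, 182, 188, 191, 192, 187, 173, 153, 133, 119, 113, 113, 115, 116, 116, 116, 116, 116, 116, 116, 116]
s15.npz fronttop [117, 112, 103, 86, 60, 38, 32, 37, 39, 38, 36, 32, 29, 28, 33, 51, 78, 96, 102, 100, 98, 96, 94, 91, 86]
```

```bash
python3 -m jog '[[-0.0004,0,0.0007,0,0.2,0,255],[-0.0006,0,0.001,0,0.3,0,255],[-0.0006,0,0.001,0,0.3,0,255]]' 60
python3 st.py
python3 -m jog '[[0,0,0,0,0,0,235],[0,0,0,0,0,0,220],[0,0,0,0,0,0,190],[0,0,0,0,0,0,150],[0,0,0,0,0,0,150]]'
python3 -m jog '[[-0.01,0,0,0,0,0,150],[-0.03,0,0,0,0,0,150],[-0.06,0,0,0,0,0,150],[-0.1,0,0,0,0,0,150],[-0.15,0,0,0,0,0,150],[-0.17,0,0.05,0,0,0,150],[-0.17,0,0.12,0,0,0,150],[-0.17,0,0.17,0,0,0,150]]'
python3 now.py n9 | tail -3;cp s15.npz s16.npz
```

```text
time: 39.78
eef_pos: [0.4921, 0.2247, 0.1719]
ee_rot: [0.492, -0.506, 0.529, 0.472]
wrist_force: [-2.9, -2.8, 5.3]
gripper_width: 0.0103
tilt [-3.94 -0.04  0.67] edge via hand [ 4.947e+02  2.782e+02 -1.000e-01] nominal [496.  272.7   0. ]
F [-2.9 -2.8  5.3] T [-0.7   0.69 -0.05]
time: 40.4
eef_pos: [0.4923, 0.2249, 0.1717]
ee_rot: [0.493, -0.505, 0.528, 0.472]
wrist_force: [0.4, -0.1, -0.1]
gripper_width: 0.0351
time: 41.4
eef_pos: [0.5001, 0.4078, 0.3308]
ee_rot: [0.493, -0.505, 0.528, 0.472]
wrist_force: [0.7, -0.2, 0.0]
gripper_width: 0.0352
s15.npz rearbottom [118, 118, 119, 119, 119, 118, 111, 99, 82, 69, 76, 101, 131, 151, 156, 149, 134, 119, 108, 105, 105, 106, 107, 107, 107]
s15.npz reartop [249, 256, 254, 253, 253, 254, 254, 255, 256, 257, 248, 217, 171, 130, 112, 113, 118, 120, 120, 120, 119, 119, 120, 120, 119]
s15.npz fronttop [230, 224, 204, 162, 101, 56, 48, 61, 68, 61, 45, 29, 14, 2, 9, 65, 148, 204, 219, 218, 217, 217, 214, 201, 172]
```

View pics/n9.png

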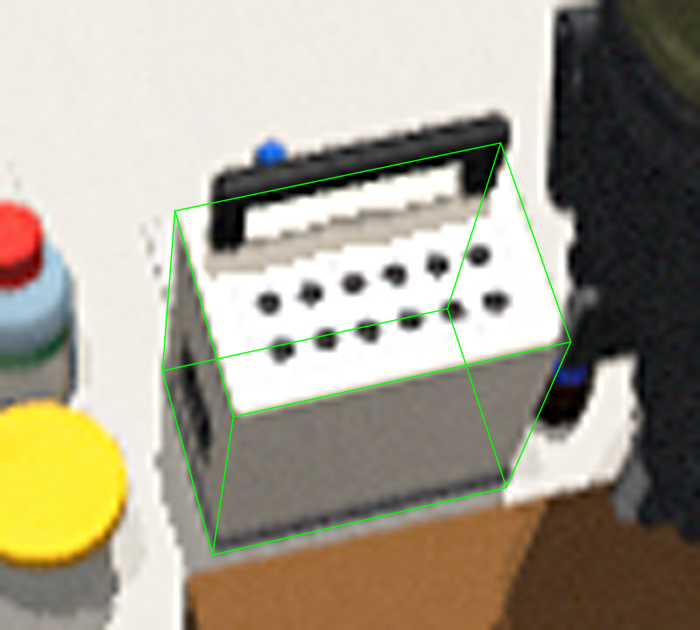

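View pics/n9t.png

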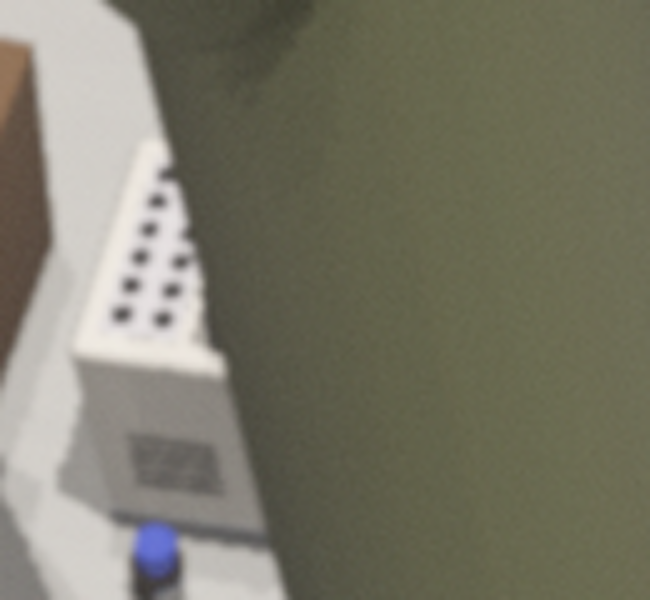

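```bash
python3 - <<'E'
from fit import *
fit(["s0.npz"],86.9,0,[.496,.2727]);fit(["s16.npz"],86.9,6,[.496,.2727])
a=np.load("s0.npz")["col"];b=np.load("s16.npz")["col"]
for n,(x0,y0,x1,y1) in dict(cup=(227,207,254,232),flask=(227,178,246,200),beaker=(215,165,233,188)).items():
    A=cv2.cvtColor(a[y0:y1,x0:x1],cv2.COLOR_RGB2GRAY).astype(np.float32);B=cv2.cvtColor(b[y0:y1,x0:x1],cv2.COLOR_RGB2GRAY).astype(np.float32)
    print(n,np.round(cv2.phaseCorrelate(A,B)[0],2))
E
python3 -m jog '[[-0.03,0,0.03,0,0,0,150],[-0.03,0.06,0.06,0,0,0,150],[-0.03,0.12,0.1,0,0,0,150],[-0.03,0.18,0.14,0,0,0,150],[-0.03,0.2,0.16,0,0,0,150],[-0.03,0.2,0.16,0,0,0,150]]'
python3 - <<'E'
from h import *
c=camera("scene");b=c["color"];a=np.load("s0.npz")["col"]
x0,y0,x1,y1=305,190,325,212
A=cv2.cvtColor(a[y0:y1,x0:x1],cv2.COLOR_RGB2GRAY).astype(np.float32);B=cv2.cvtColor(b[y0:y1,x0:x1],cv2.COLOR_RGB2GRAY).astype(np.float32)
print("vial",cv2.phaseCorrelate(A,B));crop(c,(190,110,390,310),3,"pics/end.png")
E
```

```text
2621 yaw 87.73 tilt 1.26 edge 495.2 269.4 rms 0.0016381792899048046
2478 yaw 87.42 tilt 7.04 edge 495.2 269.2 rms 0.001754756306936619
cup [0.52 0.47]
flask [0.08 0.12]
beaker [-0.15  0.23]
time: 42.3
eef_pos: [0.3028, 0.5783, 0.3488]
ee_rot: [0.49, -0.506, 0.527, 0.475]
wrist_force: [0.1, -0.3, 0.2]
gripper_width: 0.0353
vial ((-0.007942477432562711, -0.16673445402403786), 0.6113131274779637)
```

View pics/end.png

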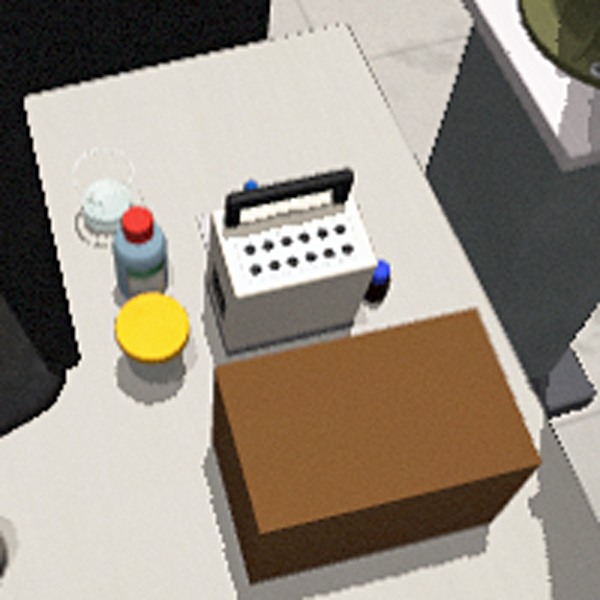

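The fit, compared with the first picture, gives a lean change of 5.78° (5.73° wanted), an edge shift of 0.2 mm and a yaw change of 0.3°. In the picture the cup (152,326), bottle (140,253), beaker (105,207) and vial (377,280) are where they were. One cup correlation read 0.5 px, so I'll check its lid centroid before handing in.

```bash
python3 - <<'E'
from h import *
b=camera("scene")["color"];a=np.load("s0.npz")["col"]
for i in(a,b):
    h=cv2.cvtColor(i,cv2.COLOR_RGB2HSV)[200:240,220:262];m=((h[...,0]>18)&(h[...,0]<32)&(h[...,1]>150)).astype(np.uint8);M=cv2.moments(m,True);print(M["m00"],M["m10"]/M["m00"],M["m01"]/M["m00"])
print(np.round(manip.get_obs()["joint_vel"],3).max())
print(manip.hand_in())
E
```

```text
455.0 20.4021978021978 18.896703296703297
456.0 20.38157894736842 18.907894736842106
0.032
the job is handed in; nothing more can be done
None
```

The riser blade is fitted under the front of the block heater. The heater stands where it stood, leaning back as intended, and I handed the job in at about 42 s of the 69 s allowed.

I tipped the heater back by its handle until it leaned on the carton, about 31°, and let go. I turned and slid the blade in by its tab, regripped the handle and lowered the heater gently onto the pegs.

**First setting-down was off:** the heater was seated but stood about 4 mm too far forward. I regripped it and eased it back. During that correction the hand carried nearly its whole weight (about 9 N), so the rear edge probably came off the bench by about 1 mm for a moment. It did not drop.

**Last checks, compared with the first picture:**
- **Lean and position:** the lean changed by 5.78° against 5.73° wanted. The rear edge is within about 0.2 mm of its old place and the heater's yaw within 0.3°.
- **Pegs:** they are hidden, so I judged them fully seated from the lean angle.
- **Blade:** its tab had not moved in the last top view that showed it, just before the final seating.
- **Cup, vial, bottle and beaker:** unmoved to within about 0.3 px. One rough check of the cup read 0.5 px, but its lid centroid shows no shift (0.02 px).
- **Camera fits:** the raw lean and edge values carry a bias of roughly 1.3° and 3 mm, so I relied on differences from the first picture. The top camera could not confirm the final pose because the arm blocked its view.

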